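# Show the otoscope's speculum tip to the inspection camera

## Task

Draw the otoscope out of its charging well and hold it up so that the inspection camera can check its ear speculum: the tip 4 cm in front of the lens, centred, pointing straight into the lens, with the handle hanging down below and not rolled to one side. Do not touch the camera, leave the ophthalmoscope in its own well and do not knock the specula tub about. Finish while still holding the otoscope there, off everything else and quite still; do not put it back.

Things in the scene. Friction and masses are not known exactly. Their poses are not given: they have to be found in the camera images.
- otoscope_handle (a point): Point to grip on the otoscope (loose, 0.14 to 0.22 kg), on the axis of its grey round handle (29 mm thick, 120 mm long), 89.5 mm from the lower end. It stands in one of the charger's two wells, either one. x: along the handle to the black 37 mm head; z: square to the handle, to the side the speculum bends to (in the well: forward and down, away from the robot); y: level.
- otoscope_tip (a point): Tip of the otoscope's black ear speculum, a cone ending 5 mm across. From the handle point it lies 110.5 mm along the handle's x and 37.5 mm along the handle's z. x: along the speculum's own axis, out of the tip (26 degrees from the handle's x towards the handle's z); y: as the handle's y.
- otoscope_foot (a point): Middle of the lower end of the otoscope's handle, 89.5 mm from the handle point along the handle's -x; at the start it stands on the floor of its well. Axes as the handle point's.
- dock_mouths (a point): Charger, fixed: white base 135 x 215 x 18 mm with two white tubes with dark lips, 46 mm wide, leaning 40 degrees from upright away from the robot; each a well 55 mm deep, 32 mm wide (1.5 mm play), so a handle slides only along it. The point: half-way between the wells, in the plane of their mouths, 72 mm up. z: along the tubes, outward; wells at y = +50 and -50 mm.
- ophthalmoscope_handle (a point): Ophthalmoscope, loose, stays: the same size of handle but a black, flat, oblong head instead of the cone; it stands in the other well, its top about 190 mm above the table. The point is on its handle's axis 89.5 mm from its lower end; x runs along the handle towards its head.
- camera_stand: Inspection camera, not to be touched: grey round foot 110 mm across (origin: centre of its underside), steel column 376 mm high, aluminium carriage and a dark camera head, a cylinder 74 mm long, 37 mm across. It looks to -x of this frame and down; lens height (about 0.24 to 0.32 m) and tilt (6 to 26 degrees down) differ between starts and are fixed during the job.
- camera_lens (a point): Centre of the camera's front glass, on the front face of the head. x runs along the line of sight, out of the lens and downward; z is the picture's up; y is level.
- specula_tub_center (a point): Tub of ear specula, loose, stays: round white tub with a teal lid, 70 mm across, 60 mm high, on the table between charger and camera. The point is its centre, 30 mm up.

How it is judged:
On the way:
1. the otoscope is drawn clear of its well: the lower end of its handle is beyond the mouths (z of otoscope_foot in the frame of dock_mouths above 0.003 m), for 0.1 s.
At the end, for the whole second after the job is handed in: Held still, clear of all else: speculum tip 30-50 mm before the lens, within 8 mm of the line of sight sideways and in height, speculum within 10 deg of it, handle below and rolled under 15 deg; ophthalmoscope within 12 mm and tub within 30 mm of their starts (x of otoscope_tip in the frame of camera_lens between 0.03 and 0.05 m and y of otoscope_tip in the frame of camera_lens between -0.008 and 0.008 m and z of otoscope_tip in the frame of camera_lens between -0.008 and 0.008 m and angle between the x axis of otoscope_tip and the x axis of camera_lens, either way round below 0.175 rad and angle between the y axis of otoscope_tip and the y axis of camera_lens, either way round below 0.26 rad and x of otoscope_foot in the frame of camera_lens above 0.15 m and z of otoscope_foot in the frame of camera_lens below -0.02 m and height (world z) of otoscope_foot above 0.03 m and contact force between the fingers and otoscope above 1 N and contact force between otoscope and dock below 0.2 N and linear speed of otoscope below 0.02 m/s and angular speed of otoscope below 0.15 rad/s and distance of ophthalmoscope_handle from where it was at the start of the episode below 0.012 m and distance of specula_tub_center from where it was at the start of the episode below 0.03 m); the arm keeps its last pose, push and grip.
It fails at once if the camera or its stand is touched (over 1 N) (contact force between camera_stand and anything else above 1 N).
It fails at once if the ophthalmoscope is disturbed in its well (over 12 mm) (distance of ophthalmoscope_handle from where it was at the start of the episode above 0.012 m).
It fails at once if the specula tub is knocked about (over 30 mm) (distance of specula_tub_center from where it was at the start of the episode above 0.03 m).
It also fails if it takes over 38 s, if anything falls off the work surface, if the arm or the gripper's body presses on something with over 40 N, if the wrist force passes 120 N, or if a joint passes its speed limit or range.

## Robot

A 7-joint arm with a two-finger parallel gripper is mounted at the origin on a cart in front of the work surface, level with it; the furniture and walls round the work are solid. World frame = base frame: x ahead of the robot, y to its left, z up, the work surface at z = 0. Lengths are in m, angles in rad, forces in N, time in s.
With the tool pointing down it reaches from about 0.425 to 0.925 m from the base axis. Payload 6.8 kg.
Tool frame: the origin (TCP) lies midway between the tips of the shut fingers; the grasp point (between the pads) lies 19 mm behind it; z points along the fingers, x is the direction in which the jaws open and shut, and the axes are right-handed (so a half turn about z gives the same grasp; the last joint's range is limited). The gripper opens to 85 mm and grips with 20 to 120 N. Pads are 22 mm wide; open, the fingers measure 114 mm over their backs; the gripper's body (76 mm by 85 mm) begins 54 mm behind the grasp point. The pads swing forward as they close: fully open they stand 13 mm farther back than shut.
Start: joints at [-1.367, 0.477, 0.022, 1.555, -0.011, 1.109, -0.083], TCP at [0.207, 0.642, 0.198] pointing down, gripper open.
Joint ranges: [-2.96, 2.96], [-0.34, 2.1], [-1.41, 1.46], [0.24, 2.44], [-1.37, 4.51], [0.17, 1.92], [-2.96, 2.96]. Speed limits (rad/s): [2.39, 2.39, 3.14, 3.14, 3.14, 3.14, 3.14].

## Interface

Orientations are given as a unit quaternion [w, x, y, z].
In Python, from station import bot, imaging, nets gives the robot as it stands. The module is installed in compiled form; this text tells all that it offers.
- The arm moves only by the tool apply_moves, never from a script. Its argument "moves" is text: rows parted by semicolons, each of 7 numbers parted by spaces: the gripper command: -1 is fully open, 1 is shut, values between are in proportion, then the shift along the tool's x, y, z normalised to -1 to 1, where 1 is 120 mm, then the turn, a rotation vector about the tool's x, y, z normalised to -1 to 1, where 1 is 4 degrees. In form: hand dx dy dz rx ry rz; .... A call has 1 to 12 rows; each row shifts and turns the commanded pose from where the row before left it, along the tool's axes as they then stand; what a row does not reach is not made up. A row lasts 1/12 s, in which the tool goes at most 41.7 mm and 7.16 degrees, less where a joint would pass 70% of its speed; a pose out of reach is approached as far as the arm can. A call with a number of a shift or a turn outside -1 to 1 is refused whole. A call with a gripper value outside its range is refused whole. The fingers move at their own pace and stop on an object; "force" is the grip in N (left out, the last holds). Time passes only in rows, so rows that do not move let the fingers close. It gives the time, the measured TCP pose, the force and the opening at its end, in the units of the state.
- bot.get_obs(): the state, without advancing time (a new reading comes with each control period).
- imaging.read_camera(name): name is "scene" or "top"; returns a dict with "image" (384x512x3 uint8, red, green, blue), "fx", "fy", "cx", "cy" (pixels), "view" (4x4, takes a point from world to camera coordinates). Camera axes: x right, y down, z forward; pixel columns grow to the right and rows downward; lengths in m; the calibration is good to about 2 mm. A picture is of the moment at which its call begins. There is no depth.
- bot.hand_in(): hands the job in, once; it reports no verdict.
Trained networks look in a picture, given as the dict that the camera call returned (one of the last four; its "shot" number tells which), for a name from the list of things; names that differ only in an ending like _2 or _b are one class to them, and where a whole thing is asked for, a point or a joint stands for the part that bears it (a point fixed in the world has none). Each returns a list of dicts, best first, with "score" (0 to 1); they miss things now and then, are a little off and sometimes report something else, mostly with a low value. They report only what shows in the picture. A call takes as long as a camera call.
- nets.spot_in(picture, name): "rect" ([left, top, right, bottom] in pixels, round what is visible of it).
- nets.outline_of(picture, name): "region" (384x512 bool, what is visible of it) and "rect" ([left, top, right, bottom] in pixels, round what is visible of it).
- nets.spot_point(picture, name): "location" ([column, row] in pixels: a listed point, or the origin of a listed thing).
The state is a dict: "t": time; "q": joint angles; "joint_vel": joint speeds; "joint_torque": joint torques, N m; "eef_pos": TCP position; "tool_rot": TCP orientation; "contact_force": force on the tool from outside, world axes, zero at the start; "torque": the same for the moment, N m; "gripper_width": opening from 0.0 (shut) to 1.0 (fully open).
Only numpy, scipy, OpenCV 4.12 (cv2) and the standard library are available. Lean on these libraries where they do the work, as an engineer would, in place of code of your own. Each camera call takes 0.05 s, during which the arm holds its last target.

## Working session

There is one attempt and no reset: what is moved stays moved. The work goes in short steps, Python scripts to look and compute and a tool call to move; the robot and the scene stay as the last step left them, time stands still between calls to the robot, and variables do not carry over. Pictures are saved under pics/ and viewed, and the job is handed in when it is done.

Besides the shell and the picture viewer there is one more tool, called after "Emit:" as a command line: name --argument value ..., lists and objects as JSON in quotes. apply_moves: Moves the arm, as the interface text tells. Scaled input: -1 to 1 covers 120 mm each way for a shift and 4 degrees each way for a turn. Its arguments: {"type":"object","properties":{"moves":{"type":"string"},"force":{"type":"number"}},"required":["moves"]}

```bash
mkdir -p pics && ls
python3 - <<'E'
from station import bot, imaging, nets
import cv2,numpy as np
print(bot.get_obs())
for n in ["scene","top"]:
    p=imaging.read_camera(n)
    print(n,p["fx"],p["fy"],p["cx"],p["cy"],np.round(p["view"],4).tolist())
    cv2.imwrite(f"pics/{n}0.png",cv2.cvtColor(p["image"],cv2.COLOR_RGB2BGR))
    for k in ["otoscope_handle","otoscope_tip","otoscope_foot","dock_mouths","ophthalmoscope_handle","camera_stand","camera_lens","specula_tub_center"]:
        r=nets.spot_point(p,k)
        print(k,[(np.round(a["location"],1).tolist(),round(a["score"],2)) for a in r[:3]])
print(bot.get_obs()["t"])
E
```

```text
pics
{'t': 0.0, 'q': array([-1.36706929,  0.47778743,  0.02236153,  1.55648003, -0.01148148,
        1.10931218, -0.08306774]), 'joint_vel': array([ 0.00016043,  0.00088862,  0.00139361,  0.00187919, -0.00027895,
       -0.00044534,  0.00069628]), 'joint_torque': array([ 3.60574522e-04, -5.96455085e+01,  1.60820302e+00, -2.81197643e+01,
        1.24971653e-02,  9.41689534e-03, -6.24309948e-06]), 'eef_pos': array([0.2069219 , 0.64179632, 0.19742265]), 'tool_rot': array([ 6.11549312e-04,  8.08318173e-01,  5.88745164e-01, -6.99663413e-04]), 'contact_force': array([-0.21570695,  0.74691555, -0.24732846]), 'torque': array([-0.01049913, -0.04847668,  0.02655289]), 'gripper_width': 0.9998890549889854}
scene 379.5971304231209 379.5971304231209 248.43084446791136 184.6867498888715 [[-0.0797, -0.9967, 0.015, 0.0397], [-0.8136, 0.0563, -0.5787, 0.5908], [0.5759, -0.0583, -0.8154, 0.6112], [0.0, 0.0, 0.0, 1.0]]
otoscope_handle [([283.7, 249.0], 0.79)]
otoscope_tip [([265.0, 192.5], 0.83)]
otoscope_foot [([177.3, 164.1], 0.4)]
dock_mouths [([306.3, 255.0], 0.77)]
ophthalmoscope_handle [([323.5, 233.1], 0.6)]
camera_stand [([174.5, 164.0], 0.76)]
camera_lens [([159.8, 103.1], 0.71)]
specula_tub_center [([262.7, 189.3], 0.56)]
top 446.06815981510186 446.06815981510186 258.68793644022776 191.36301443693944 [[-0.0099, -0.9998, -0.0186, 0.0111], [-0.9825, 0.0132, -0.1859, 0.6526], [0.1861, 0.0164, -0.9824, 1.0855], [0.0, 0.0, 0.0, 1.0]]
otoscope_handle [([294.4, 253.0], 0.75)]
otoscope_tip [([280.8, 214.4], 0.69)]
otoscope_foot []
dock_mouths [([310.1, 262.3], 0.84)]
ophthalmoscope_handle [([328.4, 245.6], 0.78)]
camera_stand [([196.1, 140.9], 0.71)]
camera_lens [([177.6, 140.6], 0.65)]
specula_tub_center [([277.1, 182.7], 0.56)]
0.9
```

View pics/scene0.png

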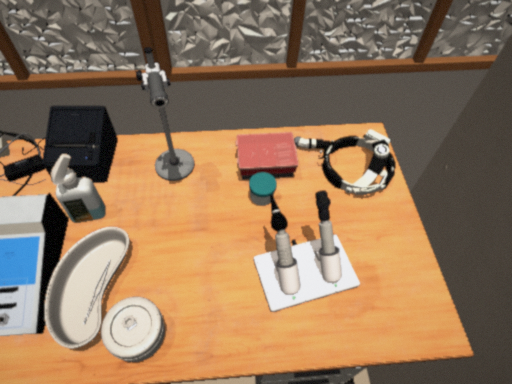

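View pics/top0.png

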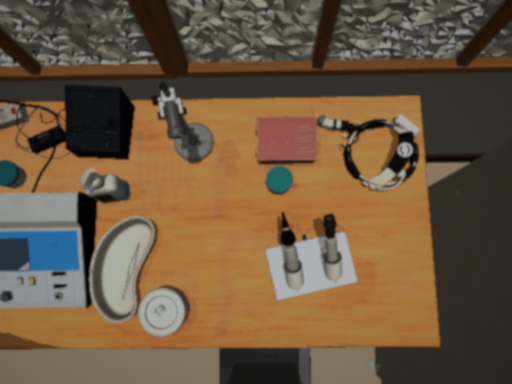

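```bash
cat > h.py <<'E'
import numpy as np,cv2
from scipy.spatial.transform import Rotation as R
def P(p): 
    K=np.array([[p["fx"],0,p["cx"]],[0,p["fy"],p["cy"]],[0,0,1]]); return K@np.array(p["view"])[:3]
def tri(p1,u1,p2,u2):
    X=cv2.triangulatePoints(P(p1),P(p2),np.array(u1,float).reshape(2,1),np.array(u2,float).reshape(2,1))[:,0]
    return X[:3]/X[3]
def proj(p,X):
    X=np.atleast_2d(X); c=X@np.array(p["view"])[:3,:3].T+np.array(p["view"])[:3,3]
    return np.c_[p["fx"]*c[:,0]/c[:,2]+p["cx"],p["fy"]*c[:,1]/c[:,2]+p["cy"]]
def save(p,name,rect=None,s=1,pts=()):
    im=cv2.cvtColor(p["image"],cv2.COLOR_RGB2BGR)
    l,t,r,b=rect or (0,0,512,384)
    im=cv2.resize(im[t:b,l:r],None,fx=s,fy=s,interpolation=cv2.INTER_CUBIC)
    for u in pts:
        cv2.drawMarker(im,(int((u[0]+.5-l)*s),int((u[1]+.5-t)*s)),(0,255,0),cv2.MARKER_CROSS,9,1)
    cv2.imwrite(name,im)
E
python3 - <<'E'
from station import bot, imaging, nets
from h import *
import pickle
ps=imaging.read_camera("scene");pt=imaging.read_camera("top")
pickle.dump((ps,pt),open("p0.pkl","wb"))
for k in ["otoscope_handle","otoscope_tip","dock_mouths","ophthalmoscope_handle","camera_stand","camera_lens","specula_tub_center"]:
    a=nets.spot_point(ps,k);b=nets.spot_point(pt,k)
    if a and b:
        X=tri(ps,a[0]["location"],pt,b[0]["location"])
        e=[np.round(proj(ps,X)[0]-a[0]["location"],1),np.round(proj(pt,X)[0]-b[0]["location"],1)]
        print(k,np.round(X,4),e, a[0]["location"],b[0]["location"])
print(-ps["view"][:3,:3].T@ps["view"][:3,3],-pt["view"][:3,:3].T@pt["view"][:3,3])
save(ps,"pics/sA.png",(120,30,220,190),4); save(ps,"pics/sB.png",(240,160,370,310),4)
save(pt,"pics/tA.png",(130,70,230,170),6); save(pt,"pics/tB.png",(250,150,370,310),4)
E
```

```text
otoscope_tip [ 0.5763 -0.0512  0.1659] [array([1.1, 0.1]), array([-0.7, -0.1])] [269.5, 195.4] [282.6, 215.3]
dock_mouths [ 0.4718 -0.1281  0.0677] [array([3. , 0.3]), array([-1.9, -0.4])] [304.9, 257.4] [314.4, 262.4]
ophthalmoscope_handle [ 0.5125 -0.162   0.0964] [array([-0., -0.]), array([0., 0.])] [321.8, 234.1] [327.1, 244.5]
camera_stand [ 0.8249  0.1887 -0.0291] [array([-1.4, -0.1]), array([1., 0.])] [175.7, 166.5] [192.7, 138.7]
camera_lens [0.7188 0.1673 0.3111] [array([-1.1, -0. ]), array([ 0.8, -0. ])] [160.0, 102.7] [175.6, 138.2]
specula_tub_center [ 0.6833 -0.0496  0.0389] [array([1.4, 0.1]), array([-1. , -0.2])] [260.7, 188.3] [279.9, 181.4]
[0.13185695 0.04196605 0.83972088] [ 0.43932606 -0.0153395   1.18791949]
```

View pics/sA.png

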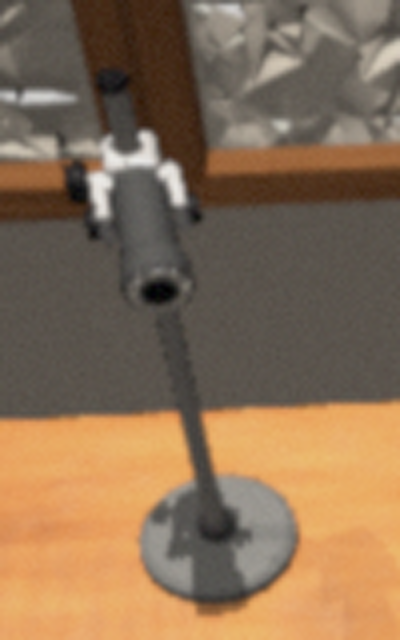

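View pics/tA.png

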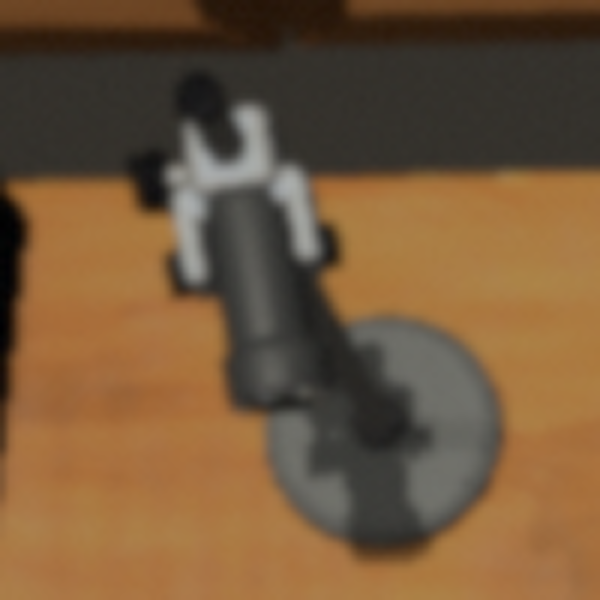

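View pics/sB.png

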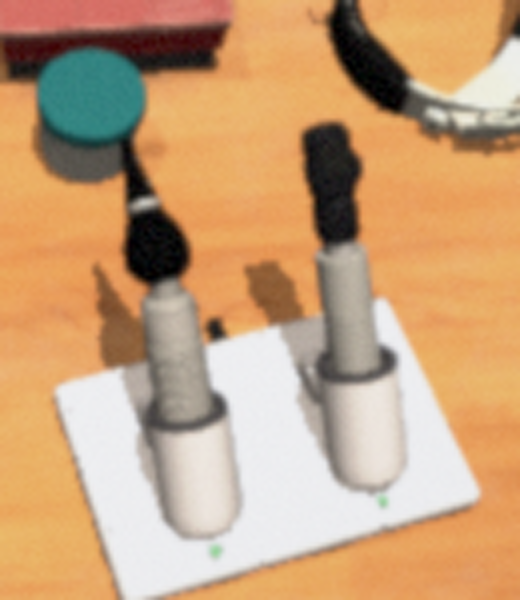

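View pics/tB.png

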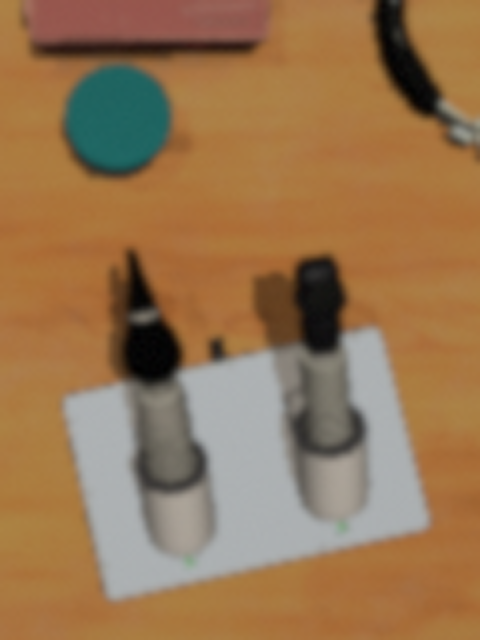

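```bash
cat > fit.py <<'E'
from h import *
import pickle
from scipy.optimize import least_squares
ps,pt=pickle.load(open("p0.pkl","rb"))
S=lambda x,y:(240+x/4-.5,160+y/4-.5); T=lambda x,y:(250+x/4-.5,150+y/4-.5)
A=lambda x,y:(120+x/4-.5,30+y/4-.5); B=lambda x,y:(130+x/6-.5,70+y/6-.5)
for n,a,b in [("tip",S(127,137),T(131,250)),("c1",S(58,385),T(65,397)),("c2",S(383,300),T(380,327)),("c3",S(480,495),T(430,525)),("c4",S(130,600),T(107,600)),
 ("lipL",S(189,410),T(171,465)),("lipR",S(357,363),T(330,428)),("tubtop",S(92,96),T(118,118)),
 ("foot",A(219,537),B(384,430)),("coltop",A(113,78),B(200,90)),("lens?",A(158,290),B(275,385))]:
    X=tri(ps,a,pt,b); print(n,np.round(X,4),np.round(proj(ps,X)[0]-a,1),np.round(proj(pt,X)[0]-b,1))
def model(v):
    x,y,psi=v; f=np.array([np.cos(psi),np.sin(psi),0]); l=np.array([-f[1],f[0],0]); k=np.array([0,0,1.])
    s,c=np.sin(np.radians(40)),np.cos(np.radians(40)); a=s*f+c*k; b=c*f-s*k
    M=np.array([x,y,.072]); H=M+.05*l+.0345*a; Tp=H+.1105*a+.0375*b
    return M,M+.05*l,M-.05*l,H,Tp,a,b,l,f
obs=[(1,S(189,410),T(171,465)),(2,S(357,363),T(330,428)),(4,S(127,137),T(131,250))]
def res(v):
    m=model(v); r=[]
    for i,a,b in obs:
        r+=list(proj(ps,m[i])[0]-a)+list(proj(pt,m[i])[0]-b)
    return r
s=least_squares(res,[.47,-.12,.2]); print(np.round(s.x,4),np.degrees(s.x[2]),np.round(s.fun.reshape(-1,4),1)); m=model(s.x)
for n,q in zip("M L R H T".split(),m): print(n,np.round(q,4))
E
python3 fit.py
python3 - <<'E'
from h import *
import pickle
ps,pt=pickle.load(open("p0.pkl","rb"))
save(ps,"pics/sC.png",(130,40,190,115),8); save(pt,"pics/tC.png",(150,75,200,145),8)
E
```

```text
tip [ 0.5843 -0.053   0.1607] [-0.4 -0. ] [0.3 0. ]
c1 [ 0.5085 -0.0131  0.0165] [-0.3 -0. ] [0.2 0. ]
c2 [ 0.5527 -0.2197  0.0105] [0.5 0.1] [-0.3 -0.1]
c3 [ 0.4245 -0.2457  0.0155] [0.1 0. ] [-0. -0.]
c4 [ 0.3795 -0.0391  0.021 ] [-0.9 -0.1] [0.5 0.1]
lipL [ 0.4627 -0.0783  0.0736] [-0.5 -0.1] [0.3 0.1]
lipR [ 0.4845 -0.1764  0.0713] [-0.1 -0. ] [0.1 0. ]
tubtop [ 0.6852 -0.0496  0.0581] [-0.1 -0. ] [0.1 0. ]
foot [0.807  0.1834 0.0054] [0. 0.] [-0. -0.]
coltop [0.8092 0.1838 0.3724] [-0. -0.] [ 0. -0.]
lens? [0.7318 0.1708 0.3013] [-0.6 -0. ] [ 0.5 -0. ]
[ 0.4743 -0.1274  0.2044] 11.71321955967264 [[-0.6 -0.4  0.3 -0.5]
 [-0.1 -0.1  0.   0. ]
 [-0.1  0.7  0.5  0.5]]
M [ 0.4743 -0.1274  0.072 ]
L [ 0.4641 -0.0784  0.072 ]
R [ 0.4844 -0.1763  0.072 ]
H [ 0.4859 -0.0739  0.0984]
T [ 0.5835 -0.0536  0.159 ]
```

Run:
```python
import cv2,numpy as np
a=cv2.imread("pics/sC.png");b=cv2.imread("pics/tC.png");c=np.zeros((600,a.shape[1]+b.shape[1],3),np.uint8)
c[:a.shape[0],:a.shape[1]]=a;c[:b.shape[0],a.shape[1]:]=b;cv2.imwrite("pics/C.png",c);print(a.shape)
```

```text
(600, 480, 3)
```

View pics/C.png

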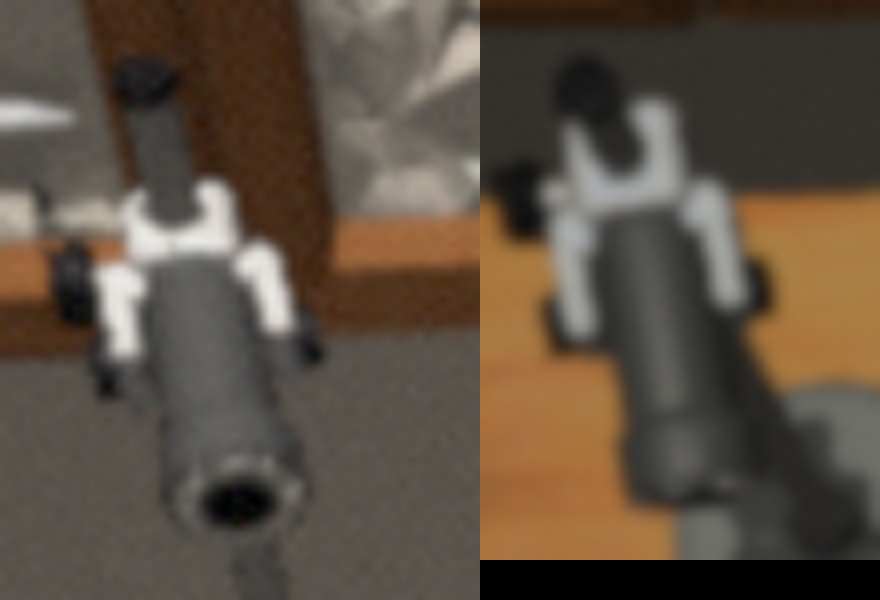

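```bash
cat > fitc.py <<'E'
from h import *
import pickle
from scipy.optimize import least_squares
ps,pt=pickle.load(open("p0.pkl","rb"))
S=lambda x,y:np.array((130+x/8-.5,40+y/8-.5)); T=lambda x,y:np.array((150+x/8-.5,75+y/8-.5))
col=np.array([.8082,.1836])
def cyl(v):
    r,z,tilt,yaw,dy=v
    h=np.array([-np.cos(yaw),-np.sin(yaw),0]); lat=np.array([-h[1],h[0],0])
    L=np.r_[col,z]+r*h+dy*lat
    X=np.cos(tilt)*h-np.sin(tilt)*np.array([0,0,1]); Z=np.sin(tilt)*h+np.cos(tilt)*np.array([0,0,1]); Y=np.cross(Z,X)
    th=np.linspace(0,2*np.pi,73); ring=.0185*(np.cos(th)[:,None]*Y+np.sin(th)[:,None]*Z)
    return L,X,Y,Z,L+ring,L-.074*X+ring
def line(p,L,X,u):
    a=proj(p,L)[0];b=proj(p,L-.07*X)[0];d=(b-a)/np.linalg.norm(b-a);w=u-a
    return d[0]*w[1]-d[1]*w[0]
def res(v):
    L,X,Y,Z,F,Bk=cyl(v); r=[]
    r+=list(proj(ps,L)[0]-S(238,497))
    r.append(line(ps,L,X,S(206,300))); r.append(line(pt,L,X,T(163,220)))
    f=proj(pt,F); r.append(f[:,1].max()-T(0,500)[1]); r.append(f[:,0].min()-T(145,0)[0])
    b=proj(pt,Bk); r.append((b[:,1].min()-T(0,200)[1])*.5)
    f=proj(ps,F); r+=[f[:,1].max()-S(0,537)[1],f[:,1].min()-S(0,452)[1],f[:,0].min()-S(168,0)[0],f[:,0].max()-S(308,0)[0]]
    r.append(v[4]/.001*.5)
    return np.array(r)
s=least_squares(res,[.077,.30,.25,.16,0]); v=s.x
print(np.round(v,4),np.degrees(v[2:4])); print(np.round(s.fun,2)); L,X,Y,Z,F,Bk=cyl(v); print("L",L,"X",X)
J=s.jac; print("sd",np.sqrt(np.diag(np.linalg.inv(J.T@J)))*.7)
def ov(p,rect,name):
    im=cv2.cvtColor(p["image"],cv2.COLOR_RGB2BGR);l,t,r,b=rect
    im=cv2.resize(im[t:b,l:r],None,fx=8,fy=8,interpolation=cv2.INTER_CUBIC)
    for c,cl in ((F,(0,255,0)),(Bk,(0,0,255))):
        u=((proj(p,c)+.5-[l,t])*8).astype(int); cv2.polylines(im,[u.reshape(-1,1,2)],True,cl,1)
    return im
a=ov(ps,(130,40,190,115),"");b=ov(pt,(150,75,200,145),"");c=np.zeros((600,880,3),np.uint8);c[:,:480]=a;c[:560,480:]=b;cv2.imwrite("pics/Cov.png",cv2.resize(c,(800,545)))
E
python3 fitc.py
```

```text
[0.0844 0.3082 0.2674 0.1801 0.0011] [15.32047073 10.32141191]
[ 0.07 -0.1   0.8  -0.    0.3   0.14 -0.84  0.07  0.12 -0.51  0.52  0.57]
L [0.72536819 0.16735844 0.30818001] X [-0.94885628 -0.17280274 -0.26421765]
sd [0.00206805 0.00229111 0.0612039  0.01504508 0.00102365]
```

View pics/Cov.png

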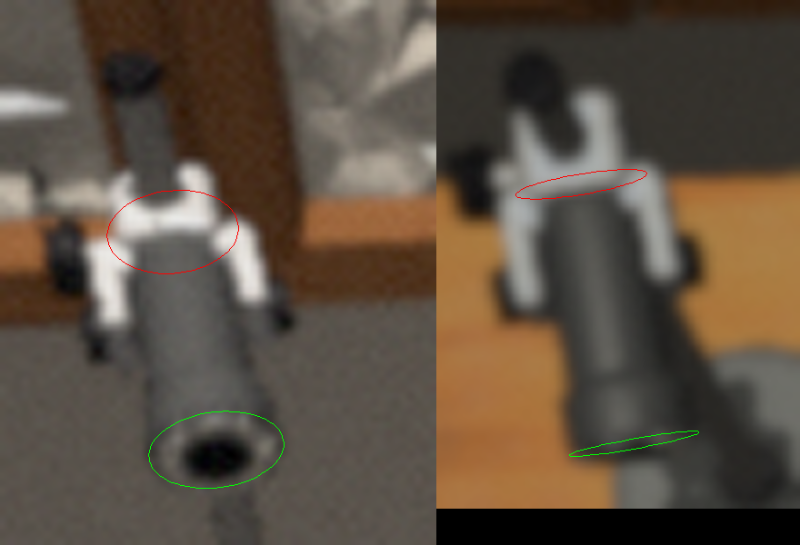

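```bash
cat >> h.py <<'E'
def Rq(q): return R.from_quat([q[1],q[2],q[3],q[0]])
def rows(p0,R0,p1,R1,n,hand):
    """n rows straight line + slerp; print rows in tool units, rounded, simulated forward with feedback of rounding"""
    p,Rr=np.array(p0),R0; out=[]
    tot=(R0.inv()*R1).as_rotvec()
    for i in range(1,n+1):
        pt=p0+(np.array(p1)-p0)*i/n; Rt=R0*R.from_rotvec(tot*i/n)
        d=np.round(Rr.inv().apply(pt-p)/.12,2); w=np.round(np.degrees((Rr.inv()*Rt).as_rotvec())/4,2)
        p=p+Rr.apply(d*.12); Rr=Rr*R.from_rotvec(np.radians(w*4))
        out.append(" ".join("%g"%v for v in [hand,*d,*w]))
    for k in range(0,n,12): print("; ".join(out[k:k+12]))
    print("end",p,np.degrees((Rr.inv()*R1).magnitude()))
PSI=0.2044
def toolR(elev_deg,yaw):
    """tool z points with elevation -elev, tool x = l (level left), y up-forward"""
    e=np.radians(elev_deg); f=np.array([np.cos(yaw),np.sin(yaw),0]); l=np.array([-f[1],f[0],0]); k=np.array([0,0,1.])
    z=np.cos(e)*f-np.sin(e)*k; return R.from_matrix(np.c_[l,np.cross(z,l),z])
E
python3 - <<'E'
from station import bot
from h import *
o=bot.get_obs(); 
rows(o["eef_pos"],Rq(o["tool_rot"]),[.40,-.03,.30],toolR(90,PSI),20,-1)
E
```

```text
-1 -0.24 0.16 -0.04 -0 -0 -0.37; -1 -0.25 0.16 -0.04 -0 -0 -0.37; -1 -0.25 0.15 -0.05 -0 -0 -0.37; -1 -0.25 0.14 -0.04 -0 -0 -0.37; -1 -0.26 0.14 -0.04 -0 -0 -0.37; -1 -0.26 0.13 -0.04 -0 -0 -0.37; -1 -0.26 0.12 -0.05 -0 -0 -0.37; -1 -0.27 0.12 -0.04 -0 -0 -0.37; -1 -0.27 0.11 -0.04 -0 -0 -0.37; -1 -0.28 0.1 -0.04 -0 -0 -0.37; -1 -0.27 0.09 -0.05 -0 -0 -0.37; -1 -0.28 0.09 -0.04 -0 -0 -0.37
-1 -0.28 0.08 -0.04 -0 -0 -0.37; -1 -0.28 0.08 -0.04 -0 -0 -0.37; -1 -0.28 0.06 -0.05 -0 -0 -0.37; -1 -0.29 0.06 -0.04 -0 -0 -0.37; -1 -0.29 0.05 -0.04 -0 -0 -0.36; -1 -0.29 0.05 -0.04 -0 -0 -0.37; -1 -0.28 0.04 -0.04 -0 -0 -0.37; -1 -0.29 0.02 -0.05 -0 -0 -0.37
end [ 0.39933433 -0.02957965  0.30037839] 0.015304547663033113
```

Run:
```python
from station import bot
from h import *
o=bot.get_obs(); R0=Rq(o["tool_rot"]); R1=toolR(90,PSI); w=(R0.inv()*R1).as_rotvec()
Rm=R0*R.from_rotvec(w/2)
rows(o["eef_pos"],R0,[.41,.32,.29],Rm,12,-1)
```

```text
-1 -0.17 0.2 -0.06 -0 -0 -0.31; -1 -0.17 0.2 -0.07 -0 -0 -0.31; -1 -0.18 0.2 -0.06 -0 -0 -0.3; -1 -0.19 0.19 -0.06 -0 -0 -0.31; -1 -0.18 0.19 -0.07 -0 -0 -0.31; -1 -0.19 0.18 -0.06 -0 -0 -0.31; -1 -0.2 0.18 -0.07 -0 -0 -0.31; -1 -0.2 0.17 -0.06 -0 -0 -0.3; -1 -0.2 0.17 -0.06 -0 -0 -0.31; -1 -0.2 0.17 -0.07 -0 -0 -0.31; -1 -0.21 0.16 -0.06 -0 -0 -0.31; -1 -0.22 0.16 -0.06 -0 -0 -0.31
end [0.40990553 0.3195018  0.28958193] 0.012501917099912092
```

Emit:
apply_moves --moves "-1 -0.19 0.18 -0.06 0 0 -0.31; -1 -0.19 0.18 -0.07 0 0 -0.31; -1 -0.19 0.18 -0.06 0 0 -0.3; -1 -0.19 0.18 -0.06 0 0 -0.31; -1 -0.19 0.18 -0.07 0 0 -0.31; -1 -0.19 0.18 -0.06 0 0 -0.31; -1 -0.19 0.18 -0.07 0 0 -0.31; -1 -0.19 0.18 -0.06 0 0 -0.3; -1 -0.19 0.18 -0.06 0 0 -0.31; -1 -0.19 0.18 -0.07 0 0 -0.31; -1 -0.19 0.18 -0.06 0 0 -0.31; -1 -0.19 0.18 -0.06 0 0 -0.31"

```text
t: 2.7
eef_pos: [0.409, 0.3236, 0.2903]
tool_rot: [-0.0, 0.725, 0.688, 0.0]
contact_force: [1.5, 0.7, 0.9]
gripper_width: 0.999
```

Run:
```python
from station import bot
from h import *
o=bot.get_obs(); print(o["t"],np.round(o["q"],3),o["eef_pos"])
rows(o["eef_pos"],Rq(o["tool_rot"]),[.46,-.03,.33],toolR(90,PSI),12,-1)
```

```text
2.7 [-0.918  0.14   0.145  1.81  -0.022  1.193  0.752] [0.40896834 0.32358137 0.29032881]
-1 -0.24 0.05 -0.03 0 -0 -0.31; -1 -0.25 0.04 -0.03 0 -0 -0.3; -1 -0.24 0.04 -0.02 0 -0 -0.31; -1 -0.25 0.03 -0.03 0 -0 -0.31; -1 -0.25 0.03 -0.03 0 -0 -0.3; -1 -0.24 0.02 -0.03 0 -0 -0.31; -1 -0.25 0.02 -0.02 0 -0.01 -0.31; -1 -0.25 0.01 -0.03 0 0 -0.3; -1 -0.25 0.01 -0.03 0.01 0 -0.31; -1 -0.24 -0 -0.03 -0 0 -0.31; -1 -0.25 -0.01 -0.02 -0 0 -0.3; -1 -0.25 -0.01 -0.03 -0 0 -0.31
end [ 0.45983798 -0.03008653  0.32981181] 0.01504688957352093
```

Emit:
apply_moves --moves "-1 -0.25 0.02 -0.03 0 0 -0.31; -1 -0.25 0.02 -0.03 0 0 -0.31; -1 -0.25 0.02 -0.03 0 0 -0.31; -1 -0.25 0.02 -0.03 0 0 -0.31; -1 -0.25 0.02 -0.03 0 0 -0.3; -1 -0.25 0.02 -0.03 0 0 -0.31; -1 -0.25 0.02 -0.03 0 0 -0.31; -1 -0.25 0.02 -0.03 0 0 -0.31; -1 -0.25 0.02 -0.03 0 0 -0.3; -1 -0.25 0.02 -0.03 0 0 -0.3; -1 -0.25 0.02 -0.02 0 0 -0.3; -1 -0.25 0.02 -0.03 0 0 -0.31"

```text
t: 3.7
eef_pos: [0.46, -0.033, 0.3319]
tool_rot: [0.0, 0.631, 0.776, 0.0]
contact_force: [0.9, 0.1, 0.4]
gripper_width: 1.0
```

Run:
```python
from station import bot
from h import *
exec(open("fit.py").read().split("obs=[")[0].split("for n,a,b")[0])
exec("def model"+open("fit.py").read().split("def model")[1].split("obs=[")[0])
m=model([.4743,-.1274,.2044])
H=m[3]; a,b=m[5],m[6]
o=bot.get_obs(); print(o["t"],np.round(o["q"],3),o["eef_pos"])
for d in (0,10,20):
    Rt=toolR(40+d,PSI); z=Rt.apply([0,0,1]); print(d,"grasp TCP",H+.019*z,"pre",H+.019*z-.11*z)
Rt=toolR(50,PSI);z=Rt.apply([0,0,1])
rows(o["eef_pos"],Rq(o["tool_rot"]),H+.019*z-.13*z,Rt,12,-1)
```

```text
3.7 [-0.558 -0.021  0.494  1.883  0.01   1.277  1.708] [ 0.46002156 -0.03299272  0.33194467]
0 grasp TCP [ 0.5001174  -0.0709852   0.08621557] pre [ 0.41760666 -0.08808926  0.15692221]
10 grasp TCP [ 0.49782427 -0.07146056  0.08387369] pre [ 0.42858954 -0.08581257  0.16813858]
20 grasp TCP [ 0.49516778 -0.07201123  0.08197405] pre [ 0.44131272 -0.08317512  0.17723685]
-1 -0.03 -0.04 0.1 -0.83 -0 -0; -1 -0.03 -0.04 0.1 -0.84 -0 -0; -1 -0.03 -0.05 0.1 -0.83 -0 -0; -1 -0.04 -0.06 0.1 -0.83 -0 -0; -1 -0.03 -0.06 0.09 -0.83 -0 -0; -1 -0.03 -0.06 0.09 -0.84 -0 -0; -1 -0.03 -0.07 0.08 -0.83 -0 -0; -1 -0.03 -0.08 0.08 -0.83 -0 -0; -1 -0.03 -0.08 0.08 -0.83 -0 -0; -1 -0.04 -0.08 0.07 -0.84 -0 -0; -1 -0.03 -0.09 0.06 -0.83 -0 -0; -1 -0.03 -0.09 0.06 -0.83 -0.01 -0
end [ 0.4162398  -0.08857097  0.18372826] 0.02457376447165327
```

```bash
cat > kin.py <<'E'
from h import *
import itertools
from scipy.optimize import least_squares
D=[([-1.36706929,0.47778743,0.02236153,1.55648003,-0.01148148,1.10931218,-0.08306774],[0.2069219,0.64179632,0.19742265],[6.11549312e-04,8.08318173e-01,5.88745164e-01,-6.99663413e-04]),
([-0.918,0.14,0.145,1.81,-0.022,1.193,0.752],[0.40896834,0.32358137,0.29032881],[0,.725,.688,0]),
([-0.558,-0.021,0.494,1.883,0.01,1.277,1.708],[0.46002156,-0.03299272,0.33194467],[0,.631,.776,0])]
rz=lambda a:R.from_euler('z',a); ry=lambda a:R.from_euler('y',a)
def fk(q,v,s,full=False):
    y0,y7,h,L1,e4,L2,e5,o,L3=v
    r=rz(y0+s[0]*q[0]); p=np.array([0,0,h]); pts=[p]
    r=r*ry(s[1]*q[1])*rz(s[2]*q[2]); p=p+r.apply([e4,0,L1]); pts.append(p)
    r=r*ry(s[3]*q[3])*rz(s[4]*q[4]); p=p+r.apply([e5,0,L2]); pts.append(p)
    r=r*ry(s[5]*q[5]); p=p+r.apply([o,0,L3]); pts.append(p)
    r=r*rz(s[6]*q[6]+y7)
    return (p,r,pts) if full else (p,r)
def fit(D,s,v0=None):
    def res(v):
        e=[]
        for q,p,t in D:
            pp,r=fk(q,v,s); e+=list((pp-p)*1000)+list((r.inv()*Rq(t)).as_rotvec()*300)
        e+=list((np.array(v[2:])-[.34,.4,0,.4,0,.05,.3])*2)
        return e
    return least_squares(res,v0 if v0 is not None else [0,0,.34,.4,0,.4,0,.05,.3])
if __name__=="__main__":
    out=[]
    for s1,s3,s5,s7 in itertools.product([1,-1],repeat=4):
        s=(s1,1,s3,1,s5,1,s7)
        for y0,y7 in itertools.product([0,2.6,-1.5],[0,1.57,3.14,-1.57]):
            f=fit(D,s,[y0,y7,.34,.4,0,.4,0,.05,.3]); out.append((f.cost,s,np.round(f.x,3)))
    out.sort(key=lambda t:t[0])
    for t in out[:8]: print(t)
E
python3 kin.py
```

```text
(np.float64(108.28111763321887), (-1, 1, -1, 1, -1, 1, -1), array([-1.090e-01, -3.251e+00, -1.760e-01,  5.850e-01, -2.000e-03,
        5.320e-01,  2.180e-01, -2.800e-02, -2.850e-01]))
(np.float64(108.28111763322083), (-1, 1, -1, 1, -1, 1, -1), array([-1.090e-01,  3.033e+00, -1.760e-01,  5.850e-01, -2.000e-03,
        5.320e-01,  2.180e-01, -2.800e-02, -2.850e-01]))
(np.float64(108.28111763323602), (-1, 1, -1, 1, -1, 1, -1), array([-1.090e-01,  3.033e+00, -1.760e-01,  5.850e-01, -2.000e-03,
        5.320e-01,  2.180e-01, -2.800e-02, -2.850e-01]))
(np.float64(108.28111763323734), (-1, 1, -1, 1, -1, 1, -1), array([-1.090e-01,  3.033e+00, -1.760e-01,  5.850e-01, -2.000e-03,
        5.320e-01,  2.180e-01, -2.800e-02, -2.850e-01]))
(np.float64(108.28111763324819), (-1, 1, -1, 1, -1, 1, -1), array([-1.090e-01, -3.251e+00, -1.760e-01,  5.850e-01, -2.000e-03,
        5.320e-01,  2.180e-01, -2.800e-02, -2.850e-01]))
(np.float64(108.28111763325337), (-1, 1, -1, 1, -1, 1, -1), array([-1.090e-01,  3.033e+00, -1.760e-01,  5.850e-01, -2.000e-03,
        5.320e-01,  2.180e-01, -2.800e-02, -2.850e-01]))
(np.float64(108.28111763326663), (-1, 1, -1, 1, -1, 1, -1), array([-1.090e-01,  3.033e+00, -1.760e-01,  5.850e-01, -2.000e-03,
        5.320e-01,  2.180e-01, -2.800e-02, -2.850e-01]))
(np.float64(108.2811176332751), (-1, 1, -1, 1, -1, 1, -1), array([-1.090e-01,  3.033e+00, -1.760e-01,  5.850e-01, -2.000e-03,
        5.320e-01,  2.180e-01, -2.800e-02, -2.850e-01]))
```

Emit:
apply_moves --moves "-1 0 0.06 0 -0.8 0 0; -1 0 0.06 0 -0.8 0 0; -1 0 0.06 0 -0.8 0 0; -1 0 0.06 0 -0.8 0 0; -1 0 0.06 0 -0.8 0 0; -1 0 0.06 0 -0.8 0 0"

```text
t: 4.2
eef_pos: [0.5021, -0.0228, 0.338]
tool_rot: [0.106, 0.623, 0.764, 0.131]
contact_force: [-0.1, 0.3, 0.3]
gripper_width: 1.002
```

```bash
cat > log.py <<'E'
from station import bot
import numpy as np
o=bot.get_obs(); print(o["t"],np.round(o["q"],3),o["eef_pos"],np.round(o["tool_rot"],3))
open("qlog.txt","a").write(repr((o["q"].tolist(),o["eef_pos"].tolist(),list(map(float,o["tool_rot"]))))+"\n")
E
python3 log.py
```

```text
4.2 [-0.561 -0.179  0.455  2.034  0.054  0.932  1.65 ] [ 0.50210634 -0.02283333  0.3379991 ] [0.106 0.623 0.764 0.131]
```

Emit:
apply_moves --moves "-1 0 0.04 0.03 -0.8 0 0; -1 0 0.04 0.03 -0.8 0 0; -1 0 0.04 0.03 -0.8 0 0; -1 0 0.04 0.03 -0.8 0 0; -1 0 0.04 0.03 -0.8 0 0; -1 0 0.04 0.03 -0.8 0 0"

```text
t: 4.7
eef_pos: [0.5365, -0.0158, 0.332]
tool_rot: [0.209, 0.596, 0.732, 0.256]
contact_force: [-0.4, 0.2, -0.3]
gripper_width: 0.999
```

```bash
python3 log.py
```

```text
4.7 [-0.539 -0.281  0.435  2.245  0.083  0.482  1.636] [ 0.53652517 -0.01575386  0.33197849] [0.209 0.596 0.732 0.256]
```

```bash
cat > kin2.py <<'E'
from h import *
from kin import D,rz,ry
from scipy.optimize import least_squares
D=D+[eval(l) for l in open("qlog.txt")]
S=(-1,1,-1,1,-1,1,-1)
N0=np.array([-.1,3.03,.34,.45,0,0,.4,0,0,.07,0,.35])
def fk(q,v,s=S,full=False):
    y0,y7,h,L1,e4,y4,L2,e5,y5,o,y6,L3=v
    r=rz(y0+s[0]*q[0]); p=np.array([0,0,h]); pts=[p]
    r=r*ry(s[1]*q[1])*rz(s[2]*q[2]); p=p+r.apply([e4,y4,L1]); pts.append(p)
    r=r*ry(s[3]*q[3])*rz(s[4]*q[4]); p=p+r.apply([e5,y5,L2]); pts.append(p)
    r=r*ry(s[5]*q[5]); p=p+r.apply([o,y6,L3]); pts.append(p)
    r=r*rz(s[6]*q[6]+y7)
    return (p,r,pts) if full else (p,r)
def resv(v,s):
    e=[]
    for q,p,t in D:
        pp,r=fk(q,v,s); e+=list((pp-p)*1000)+list((r.inv()*Rq(t)).as_rotvec()*300)
    e+=list((np.array(v[2:])-N0[2:])*5)
    return np.array(e)
if __name__=="__main__":
    import itertools
    out=[]
    for s1,s3,s5,s7 in itertools.product([1,-1],repeat=4):
        s=(s1,1,s3,1,s5,1,s7)
        for y0 in(0,2.6):
          for y7 in (0,3.1,1.5):
            v=N0.copy();v[0]=y0;v[1]=y7
            f=least_squares(resv,v,args=(s,)); out.append((f.cost,s,f.x,f.fun))
    out.sort(key=lambda t:t[0])
    for t in out[:4]: print(t[0],t[1],np.round(t[2],3).tolist())
    print(np.round(out[0][3][:-10].reshape(-1,6),1)); np.save("v.npy",out[0][2])
E
python3 kin2.py
```

```text
11.7873026370213 (-1, 1, -1, 1, -1, 1, -1) [-0.003, -3.145, 0.333, 0.529, 0.0, -0.017, 0.493, 0.028, -0.021, -0.0, -0.021, 0.359]
11.787302637021751 (-1, 1, -1, 1, -1, 1, -1) [-0.003, 3.138, 0.333, 0.529, 0.0, -0.017, 0.493, 0.028, -0.021, -0.0, -0.021, 0.359]
11.78730263702179 (-1, 1, -1, 1, -1, 1, -1) [-0.003, 3.138, 0.333, 0.529, 0.0, -0.017, 0.493, 0.028, -0.021, -0.0, -0.021, 0.359]
11.787302637022313 (-1, 1, -1, 1, -1, 1, -1) [-0.003, 3.138, 0.333, 0.529, 0.0, -0.017, 0.493, 0.028, -0.021, -0.0, -0.021, 0.359]
[[-0.5 -0.5  0.1 -0.   0.   0. ]
 [ 1.4  2.1 -0.9 -0.  -0.1 -0. ]
 [-2.2 -2.5  0.4  0.  -0.1 -0.3]
 [ 0.9  0.2  0.6 -0.   0.3  0.1]
 [-0.7  1.3 -0.2 -0.   0.6  0.3]]
```

```bash
cat > plan.py <<'E'
from kin2 import *
v=np.load("v.npy")
LO=np.array([-2.96,-.34,-1.41,.24,-1.37,.17,-2.96])+.03; HI=np.array([2.96,2.1,1.46,2.44,4.51,1.92,2.96])-.03
def ik(p,r,seeds):
    best=None
    for q0 in seeds:
        f=least_squares(lambda q:np.r_[(lambda pr:np.r_[(pr[0]-p)*1000,(pr[1].inv()*r).as_rotvec()*300])(fk(q,v)),.02*(q-q0)],np.clip(q0,LO+1e-3,HI-1e-3),bounds=(LO,HI))
        e=np.linalg.norm(f.fun[:6])
        if best is None or e<best[0]-.3: best=(e,f.x)
    return best
s40,c40=np.sin(np.radians(40)),np.cos(np.radians(40))
fw=np.array([np.cos(PSI),np.sin(PSI),0]);lw=np.array([-fw[1],fw[0],0]);kk=np.array([0,0,1.])
M=np.array([.4743,-.1274,.072]); a=s40*fw+c40*kk; b=c40*fw-s40*kk
H=M+.05*lw+.0345*a
RW=R.from_matrix(np.c_[a,-lw,b])   # handle frame in well
Lc=np.array([.7254,.1674,.3082]); Xc=np.array([-0.94886,-0.17280,-0.26422]); Xc/=np.linalg.norm(Xc)
lev=np.cross(kk,-Xc); lev/=np.linalg.norm(lev)     # left when looking along -Xc
s=-Xc; up=np.cross(s,lev)   # perpendicular to s, upward
hx=np.cos(np.radians(26))*s+np.sin(np.radians(26))*up
hz=np.sin(np.radians(26))*s-np.cos(np.radians(26))*up
RH=R.from_matrix(np.c_[hx,np.cross(hz,hx),hz])
tipT=Lc+.04*Xc; HH=tipT-.1105*hx-.0375*hz
def tool_in_handle(delta,phi):
    d,ph=np.radians([delta,phi])
    # tool z in handle coords (x=a,y=-l,z=b): cosd(cosph b - sinph l) - sind a ; phi>0: coming from the left
    z=np.array([-np.sin(d),np.cos(d)*np.sin(ph),np.cos(d)*np.cos(ph)])
    x0=np.array([0,-np.cos(ph),np.sin(ph)])  # jaw axis, perpendicular to handle
    return R.from_matrix(np.c_[x0,np.cross(z,x0),z])
if __name__=="__main__":
    print("H",H,"HH",HH,"foot",HH-.0895*hx,"hx",hx,"up check",up, "rot",np.degrees((RW.inv()*RH).as_rotvec()))
    qn=np.array(D[-1][0]); seeds=[qn,qn+[.5,0,-.5,0,0,0,0],qn+[-.5,0,.5,0,0,0,0],qn+[.5,0,-.5,0,.5,0,0.5],qn+[-.5,0,.5,0,-.5,0,-.5]]
    for al in (0,-.01):
     for phi in (-40,-20,0,20,40,60):
      for dl in (0,10,20,30):
        Tt=tool_in_handle(dl,phi); o=[]
        for (h,RR) in ((H,RW),(H+.07*a,RW),(HH,RH)):
            r=RR*Tt; e,q=ik(h+RR.apply([al,0,0])+r.apply([0,0,.019]),r,seeds); o.append("%.1f"%e)
        print(al,phi,dl,o)
E
python3 plan.py
```

```text
Still running in the background as job /tmp/bash_jobs.1000/1c928fb40ef0 (pid 853). You'll get a notice when it ends.
```

```bash
cat /tmp/bash_jobs.1000/*/stdout | tail -40
pkill -f plan.py; nproc; sed -i 's/seeds=\[qn,.*$/seeds=[qn,qn+[.5,0,-.5,0,0,0,0],qn+[-.4,0,.5,0,-.3,0,-.3]]/; s/for al in (0,-.01)/for al in (0,)/; s/bounds=(LO,HI))/bounds=(LO,HI),max_nfev=40)/' plan.py && OMP_NUM_THREADS=1 timeout 500 python3 -u plan.py
```

```text
4
H [ 0.48586555 -0.07393954  0.09842853] HH [0.58144056 0.14118307 0.25283481] foot [0.51531126 0.12914005 0.19374054] hx [0.73887479 0.13455891 0.66027111] up check [-0.25994364 -0.04733919  0.9644627 ] rot [-0.99512317 -8.67902139  0.97244788]
0 -40 0 ['0.0', '0.0', '0.0']
0 -40 10 ['0.0', '0.0', '0.0']
0 -40 20 ['0.0', '0.0', '0.0']
0 -40 30 ['0.0', '0.0', '0.0']
0 -20 0 ['10.5', '0.0', '0.0']
0 -20 10 ['0.0', '0.0', '0.0']
0 -20 20 ['0.0', '0.0', '0.0']
0 -20 30 ['0.0', '0.0', '0.0']
0 0 0 ['84.7', '62.6', '0.0']
0 0 10 ['48.8', '22.8', '0.0']
0 0 20 ['9.0', '0.0', '0.0']
0 0 30 ['0.0', '0.0', '0.0']
0 20 0 ['108.0', '80.1', '0.0']
0 20 10 ['63.9', '35.0', '0.0']
0 20 20 ['19.4', '0.0', '0.0']
0 20 30 ['0.0', '0.0', '0.0']
0 40 0 ['54.8', '66.2', '0.0']
0 40 10 ['26.7', '32.5', '0.0']
0 40 20 ['0.0', '0.0', '0.0']
0 40 30 ['0.0', '0.0', '0.0']
0 60 0 ['0.0', '0.0', '0.0']
0 60 10 ['0.0', '0.0', '0.0']
0 60 20 ['0.0', '0.0', '0.0']
0 60 30 ['0.0', '0.0', '0.0']
```

```bash
cat > p2.py <<'E'
from plan import *
qn=np.array(D[-1][0])
for phi,dl in ((-10,22),(-15,20),(-20,15),(-20,20),(-25,15)):
    Tt=tool_in_handle(dl,phi); q=qn; print(phi,dl,"toolz well",np.round((RW*Tt).apply([0,0,1]),2))
    for n,h,RR,back in (("pre",H,RW,.12),("mid",H,RW,.06),("grasp",H,RW,0),("out",H+.075*a,RW,0),("mid2",(H+.075*a+HH)/2,RW,0),("prehold",HH-.06*s,RH,0),("hold",HH,RH,0)):
        r=RR*Tt; e,q=ik(h+r.apply([0,0,.019-back]),r,[q]); print("  ",n,"%.1f"%e,np.round(q,2))
E
OMP_NUM_THREADS=1 python3 p2.py
```

```text
-10 22 toolz well [ 0.42  0.25 -0.87]
   pre 0.0 [-0.19  0.02  0.68  2.27 -0.72  0.71  2.89]
   mid 0.0 [ 0.71  0.15 -0.3   2.28 -0.77  0.54  2.93]
   grasp 0.0 [ 0.82  0.32 -0.51  2.28 -0.76  0.34  2.93]
   out 0.0 [ 0.69  0.24 -0.45  2.17 -0.6   0.46  2.65]
   mid2 0.0 [ 0.37  0.14 -0.39  2.15 -0.46  0.47  2.25]
   prehold 0.0 [ 0.17  0.08 -0.46  2.1  -0.16  0.64  1.68]
   hold 0.0 [ 0.15  0.16 -0.45  1.97 -0.1   0.69  1.63]
-15 20 toolz well [ 0.42  0.33 -0.85]
   pre 0.0 [ 1.53  0.13 -1.02  2.24 -0.65  0.73  2.93]
   mid 0.0 [ 1.35  0.29 -0.97  2.26 -0.55  0.51  2.82]
   grasp 0.0 [ 1.21  0.46 -0.94  2.27 -0.4   0.32  2.67]
   out 0.0 [ 1.16  0.36 -0.96  2.17 -0.38  0.45  2.53]
   mid2 0.0 [ 0.95  0.23 -0.97  2.15 -0.4   0.46  2.29]
   prehold 0.0 [ 0.74  0.11 -0.99  2.11 -0.24  0.62  1.84]
   hold 0.0 [ 0.63  0.21 -0.93  1.99 -0.09  0.65  1.69]
-20 15 toolz well [ 0.45  0.43 -0.78]
   pre 41.3 [-0.99 -0.31  1.43  2.31 -0.42  0.63  2.74]
   mid 70.7 [-1.14 -0.31  1.43  2.37 -0.34  0.45  2.55]
   grasp 105.0 [-1.31 -0.31  1.43  2.41 -0.11  0.32  2.21]
   out 87.5 [-1.35 -0.31  1.4
[... 371 characters left out ...]
.5  -0.91  2.22 -0.43  0.42  2.78]
   out 0.0 [ 1.16  0.41 -0.92  2.12 -0.42  0.54  2.65]
   mid2 0.0 [ 0.97  0.27 -0.93  2.12 -0.49  0.54  2.46]
   prehold 0.0 [ 0.76  0.15 -0.94  2.09 -0.36  0.66  2.03]
   hold 0.0 [ 0.63  0.23 -0.87  1.96 -0.23  0.69  1.9 ]
-25 15 toolz well [ 0.41  0.5  -0.76]
   pre 62.9 [-0.97 -0.31  1.43  2.28 -0.42  0.7   2.76]
   mid 88.3 [-1.11 -0.31  1.43  2.35 -0.37  0.52  2.63]
   grasp 118.2 [-1.28 -0.31  1.43  2.41 -0.22  0.35  2.36]
   out 102.1 [-1.31 -0.31  1.43  2.31 -0.24  0.43  2.34]
   mid2 67.0 [-1.52 -0.31  1.43  2.26 -0.22  0.4   2.15]
   prehold 27.4 [-1.71 -0.31  1.43  2.2  -0.11  0.52  1.82]
   hold 54.1 [-1.77 -0.31  1.43  2.14  0.03  0.51  1.65]
```

```bash
cat > p3.py <<'E'
from plan import *
qn=np.array(D[-1][0])
AL,G=-.007,.014
for phi,dl in ((0,26),(0,30),(10,30),(20,30),(-8,28),(40,22),(50,15)):
    Tt=tool_in_handle(dl,phi); q=qn; print(phi,dl,"toolz well",np.round((RW*Tt).apply([0,0,1]),2))
    for n,h,RR,back in (("pre",H,RW,.12),("mid",H,RW,.06),("grasp",H,RW,0),("out",H+.075*a,RW,0),("mid2",(H+.075*a+HH)/2,RW,0),("prehold",HH-.06*s,RH,0),("hold",HH,RH,0)):
        r=RR*Tt; e,q=ik(h+RR.apply([AL,0,0])+r.apply([0,0,G-back]),r,[q]); print("  ",n,"%.1f"%e,np.round(q,2))
E
OMP_NUM_THREADS=1 python3 p3.py
```

```text
0 26 toolz well [ 0.4   0.08 -0.91]
   pre 0.0 [-0.28 -0.1   0.45  2.34 -0.22  0.51  2.13]
   mid 0.0 [-0.2   0.09  0.43  2.33 -0.55  0.4   2.46]
   grasp 0.0 [ 0.02  0.25  0.22  2.31 -0.86  0.3   2.79]
   out 0.0 [-0.2   0.19  0.37  2.2  -0.54  0.41  2.38]
   mid2 0.0 [-0.51  0.12  0.38  2.16 -0.16  0.45  1.76]
   prehold 0.0 [-0.69  0.09  0.31  2.07  0.04  0.72  1.34]
   hold 0.0 [-0.64  0.18  0.3   1.93 -0.01  0.77  1.4 ]
0 30 toolz well [ 0.33  0.07 -0.94]
   pre 0.0 [-0.42 -0.07  0.55  2.29 -0.14  0.59  2.02]
   mid 0.0 [-0.36  0.11  0.55  2.29 -0.43  0.47  2.31]
   grasp 0.0 [-0.19  0.27  0.41  2.27 -0.71  0.37  2.59]
   out 0.0 [-0.36  0.23  0.52  2.16 -0.49  0.5   2.3 ]
   mid2 0.0 [-0.65  0.16  0.54  2.11 -0.21  0.55  1.8 ]
   prehold 0.0 [-0.84  0.14  0.49  2.01 -0.05  0.81  1.42]
   hold 0.0 [-0.77  0.23  0.47  1.87 -0.1   0.87  1.49]
10 30 toolz well [ 0.36 -0.08 -0.93]
   pre 0.0 [-0.35 -0.11  0.24  2.38  0.28  0.53  1.34]
   mid 0.0 [-0.32  0.06  0.25  2.39  0.26  0.34  1.36]
   grasp 0.0 [-0.46  0.27  0.48  2.34 -0.22  0.2   1.86]
   out 0.0 [-0.44  0.2   0.41  2.23  0
[... 1207 characters left out ...]
 [-1.37  0.95  1.22  2.34 -0.85  0.21  1.71]
   out 0.0 [-1.38  0.82  1.22  2.26 -0.22  0.29  1.15]
   mid2 0.0 [-1.53  0.72  1.19  2.13  0.11  0.55  0.74]
   prehold 0.0 [-1.62  0.67  1.13  1.96  0.1   0.92  0.74]
   hold 0.0 [-1.49  0.71  1.1   1.83  0.07  0.96  0.82]
50 15 toolz well [ 0.45 -0.66 -0.6 ]
   pre 0.0 [-1.8   0.89  1.14  2.41  0.29  0.49  0.21]
   mid 0.0 [-1.64  1.02  1.09  2.41  0.21  0.29  0.3 ]
   grasp 0.0 [-1.5   1.21  1.17  2.33 -0.59  0.2   1.14]
   out 0.0 [-1.47  1.05  1.19  2.28 -0.03  0.27  0.7 ]
   mid2 0.0 [-1.54  0.8   1.05  2.16  0.47  0.61  0.22]
   prehold 0.0 [-1.61  0.72  1.    1.97  0.32  0.97  0.41]
   hold 0.0 [-1.5   0.75  0.98  1.85  0.31  1.    0.49]
```

```bash
cat > p4.py <<'E'
from plan import *
AL,G,DL=-.007,.017,28
Tt=tool_in_handle(DL,0); rW=RW*Tt; rHo=RH*Tt
tcpW=H+RW.apply([AL,0,0])+rW.apply([0,0,G]); tcpH=HH+RH.apply([AL,0,0])+rHo.apply([0,0,G]); zW=rW.apply([0,0,1])
E
python3 - <<'E'
from p4 import *
from station import bot
o=bot.get_obs(); print(tcpW,tcpH,zW)
rows(o["eef_pos"],Rq(o["tool_rot"]),tcpW-.12*zW,rW,9,-1)
E
```

```text
[ 0.48769544 -0.07356021  0.0773041 ] [0.58012184 0.14094292 0.23167027] [ 0.36680839  0.07603753 -0.92718385]
-1 -0.04 -0.16 0.04 0.46 0 -0; -1 -0.05 -0.16 0.05 0.46 0 -0; -1 -0.04 -0.15 0.06 0.46 0 -0.01; -1 -0.04 -0.15 0.05 0.46 0 0; -1 -0.05 -0.16 0.07 0.47 0 -0; -1 -0.04 -0.15 0.07 0.46 0 -0; -1 -0.04 -0.14 0.07 0.46 0 -0; -1 -0.05 -0.15 0.08 0.46 0 -0.01; -1 -0.04 -0.14 0.08 0.46 0 0
end [ 0.44369557 -0.08268996  0.18836797] 0.013998558680671966
```

Emit:
apply_moves --moves "-1 -0.04 -0.16 0.04 0.46 0 0; -1 -0.05 -0.16 0.05 0.46 0 0; -1 -0.04 -0.15 0.06 0.46 0 0; -1 -0.04 -0.15 0.05 0.46 0 0; -1 -0.05 -0.16 0.07 0.47 0 0; -1 -0.04 -0.15 0.07 0.46 0 0; -1 -0.04 -0.14 0.07 0.46 0 0; -1 -0.05 -0.15 0.08 0.46 0 0; -1 -0.04 -0.14 0.08 0.46 0 0; -1 0 0 0 0 0 0; -1 0 0 0 0 0 0"

```text
t: 5.62
eef_pos: [0.4426, -0.0829, 0.1879]
tool_rot: [0.119, 0.621, 0.761, 0.146]
contact_force: [0.9, 0.4, 0.4]
gripper_width: 1.002
```

```bash
python3 log.py
python3 - <<'E'
from p4 import *
from station import bot,imaging
o=bot.get_obs(); 
g=tcpW-.12*zW; print("err",o["eef_pos"]-g,np.degrees((Rq(o["tool_rot"]).inv()*rW).as_rotvec()))
rows(o["eef_pos"],Rq(o["tool_rot"]),tcpW,rW,6,-1)
ps=imaging.read_camera("scene");pt=imaging.read_camera("top")
save(ps,"pics/s1.png",(200,100,400,300),3);save(pt,"pics/t1.png",(200,150,400,350),3)
E
```

```text
5.6167 [-0.606 -0.157  0.708  2.373 -0.027  0.527  1.909] [ 0.44263473 -0.08291531  0.18787362] [0.119 0.621 0.761 0.146]
err [-0.0010437  -0.0002306  -0.00069254] [-0.32250333  0.02552471 -0.0958653 ]
-1 0 0 0.17 -0.01 0 -0; -1 0 0.01 0.16 -0.02 0 -0.01; -1 0 -0 0.17 -0.01 0 -0; -1 0 -0 0.17 -0.01 0 -0.01; -1 0 0 0.16 -0.02 0.01 0; -1 0 0 0.17 -0.01 -0 -0
end [ 0.48739214 -0.07367919  0.07690814] 0.02161230202852141
```

View pics/s1.png

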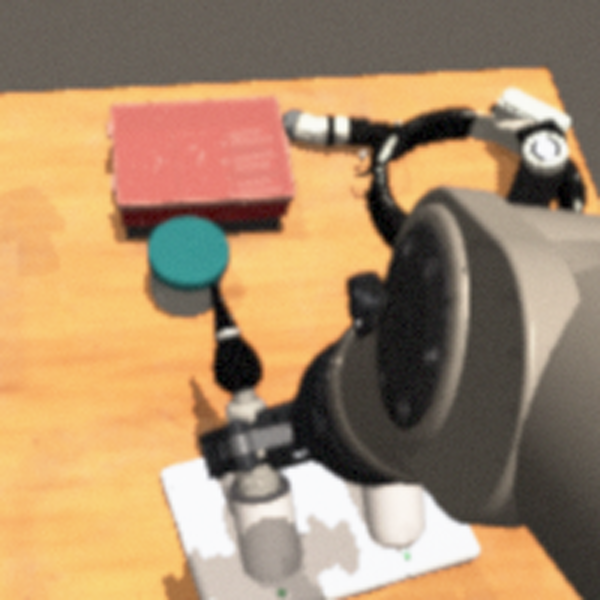

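View pics/t1.png

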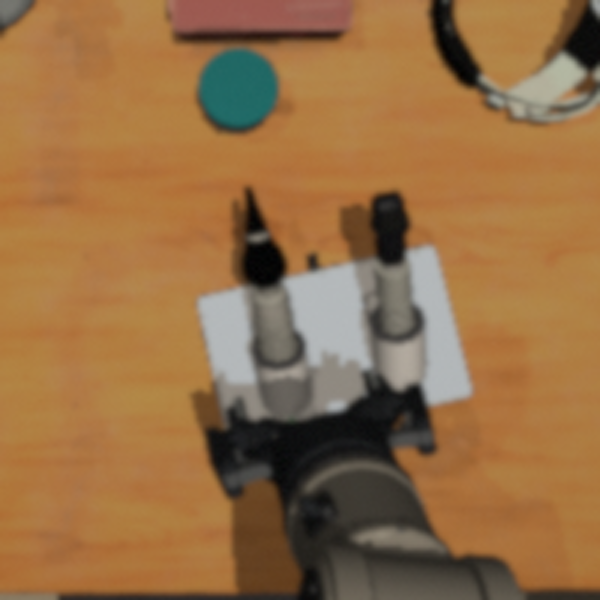

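Run:
```python
from p4 import *
import pickle
ps,pt=pickle.load(open("p0.pkl","rb"))
from station import bot
o=bot.get_obs(); p=o["eef_pos"];r=Rq(o["tool_rot"])
for d in (-.05,0,.05):
    X=p+r.apply([d,0,-.013-.01]); print(d,(proj(pt,X)[0]-[200,150]+.5)*3,(proj(ps,X)[0]-[200,100]+.5)*3)
```

```text
-0.05 [367.1720301  368.28812269] [373.4695121  415.82124855]
0 [299.17231187 383.33273328] [297.6904517  435.81773426]
0.05 [231.0205305 398.4109871] [219.99669401 456.31946794]
```

Emit:
apply_moves --moves "-1 0 0 0.14 -0.02 0 0; -1 0 0 0.14 -0.02 0 0; -1 0 0 0.14 -0.01 0 0; -1 0 0 0.14 -0.01 0 0; -1 0 0 0.14 -0.01 0 0; -1 0 0 0 0 0 0"

```text
t: 6.22
eef_pos: [0.4733, -0.0752, 0.1113]
tool_rot: [0.12, 0.62, 0.761, 0.148]
contact_force: [-0.7, -0.7, 0.2]
gripper_width: 0.997
```

```bash
python3 log.py
python3 - <<'E'
from p4 import *
from station import bot,imaging
o=bot.get_obs(); print(o["contact_force"])
g=tcpW-.036*zW; print("err",o["eef_pos"]-g,np.degrees((Rq(o["tool_rot"]).inv()*rW).as_rotvec()))
rows(o["eef_pos"],Rq(o["tool_rot"]),tcpW,rW,3,-1)
ps=imaging.read_camera("scene");pt=imaging.read_camera("top")
save(ps,"pics/s2.png",(240,160,370,310),4);save(pt,"pics/t2.png",(250,150,370,310),4)
E
```

```text
6.2167 [-0.619  0.153  0.818  2.412 -0.779  0.36   2.649] [ 0.47331307 -0.07520451  0.11126429] [0.12  0.62  0.761 0.148]
[-0.68845547 -0.67211185  0.20873715]
err [-0.00117727  0.00109305  0.00058158] [-0.06419702 -0.05249818  0.0095857 ]
-1 -0 0 0.1 -0.01 -0 0; -1 -0.01 0 0.1 -0 -0.01 0; -1 -0 0.01 0.11 -0.01 -0 0
end [ 0.48826518 -0.07330492  0.07721216] 0.022311972294116644
```

View pics/s2.png

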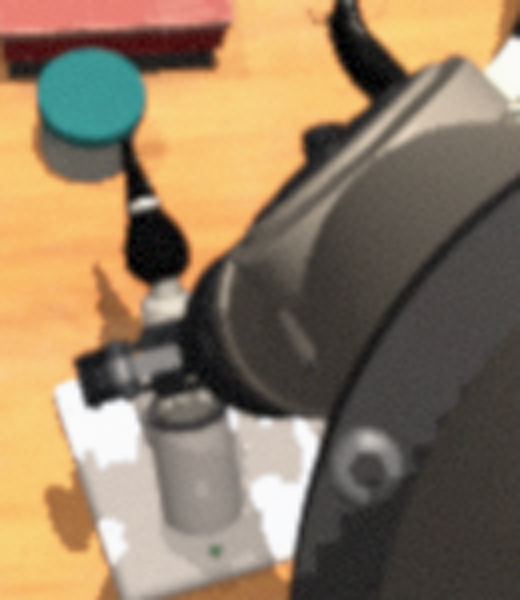

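View pics/t2.png

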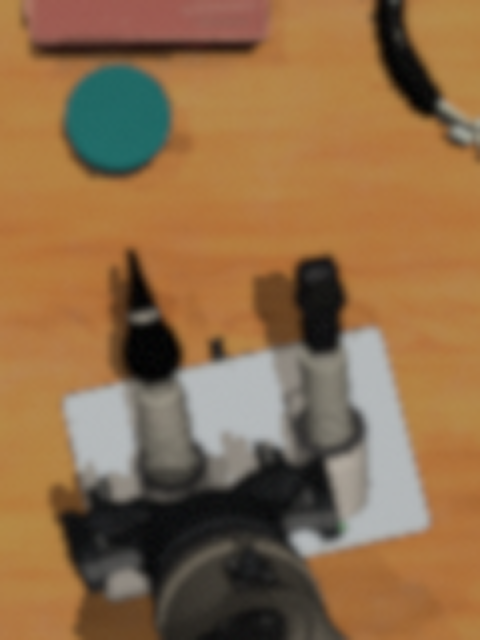

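Emit:
apply_moves --moves "-1 0 0 0.1 0 0 0; -1 0 0 0.1 0 0 0; -1 0 0 0.1 0 0 0; -1 0 0 0 0 0 0"

```text
t: 6.65
eef_pos: [0.4865, -0.0728, 0.0798]
tool_rot: [0.12, 0.619, 0.761, 0.149]
contact_force: [0.0, -0.7, 0.5]
gripper_width: 1.003
```

```bash
python3 log.py
python3 - <<'E'
from p4 import *
from station import bot,imaging
o=bot.get_obs(); print(o["contact_force"])
g=tcpW; print("err",o["eef_pos"]-g,np.degrees((Rq(o["tool_rot"]).inv()*rW).as_rotvec()),rW.inv().apply(o["eef_pos"]-g))
ps=imaging.read_camera("scene");pt=imaging.read_camera("top")
save(ps,"pics/s3.png",(240,160,370,310),4);save(pt,"pics/t3.png",(250,150,370,310),4)
E
```

```text
6.65 [-0.436  0.249  0.624  2.407 -1.059  0.317  2.906] [ 0.48650674 -0.07284836  0.07981766] [0.12  0.619 0.761 0.149]
[ 0.02690862 -0.71788775  0.45243566]
err [-0.0011887   0.00071185  0.00251357] [ 0.09452447 -0.08981413  0.0107755 ] [ 9.38313521e-04 -3.63282481e-06 -2.71243616e-03]
```

View pics/s3.png

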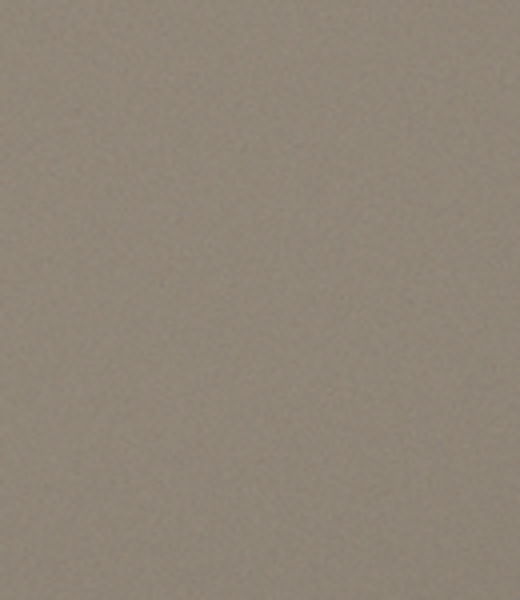

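View pics/t3.png

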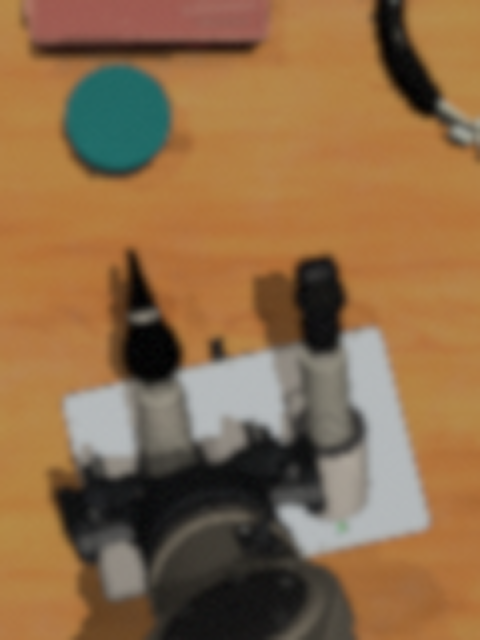

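Emit:
apply_moves --moves "0.2 0 0 0 0 0 0; 1 0 0 0 0 0 0; 1 0 0 0 0 0 0; 1 0 0 0 0 0 0; 1 0 0 0 0 0 0; 1 0 0 0 0 0 0; 1 0 0 0 0 0 0; 1 0 0 0 0 0 0" --force 50

```text
t: 7.42
eef_pos: [0.4859, -0.0734, 0.0794]
tool_rot: [0.12, 0.62, 0.761, 0.149]
contact_force: [0.2, 0.2, 0.3]
gripper_width: -0.001
```

```bash
python3 log.py
python3 - <<'E'
from p4 import *
from station import bot,imaging
o=bot.get_obs(); print(o["contact_force"],o["gripper_width"]*85)
r=Rq(o["tool_rot"])
rows(o["eef_pos"],r,o["eef_pos"]+.075*a,r,9,1)
E
```

```text
7.4167 [-0.439  0.25   0.628  2.408 -1.061  0.317  2.909] [ 0.48594414 -0.07336454  0.07938841] [0.12  0.62  0.761 0.149]
[0.23516484 0.24293886 0.28641358] -0.07200355619803255
1 0 0.06 -0.03 0 0 0; 1 0 0.06 -0.04 0 0 0; 1 0 0.06 -0.03 0 0 0; 1 0 0.07 -0.03 0 0 0; 1 0 0.06 -0.03 0 0 0; 1 0 0.06 -0.04 0 0 0; 1 0 0.06 -0.03 0 0 0; 1 0 0.06 -0.03 0 0 0; 1 0 0.06 -0.03 0 0 0
end [ 0.53306685 -0.06367085  0.1364193 ] 0.0
```

Run:
```python
from p4 import *
from station import bot,imaging
o=bot.get_obs(); p=o["eef_pos"]; r=Rq(o["tool_rot"])
pt=imaging.read_camera("top")
X=[p,p-r.apply([0,0,.019]),H,H+.0305*a,H+.1105*a+.0375*b]
save(pt,"pics/t4.png",(250,190,350,300),6,proj(pt,np.array(X)))
print(proj(pt,np.array(X)))
```

```text
[[290.47630545 256.22428326]
 [291.52230295 258.82049001]
 [291.12033285 255.91562444]
 [289.77288453 247.33900693]
 [282.79511186 212.46123155]]
```

View pics/t4.png

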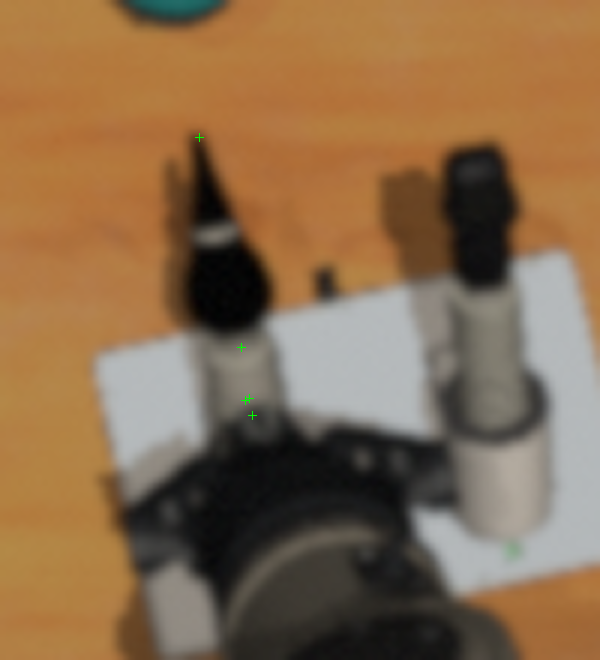

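Run:
```python
from p4 import *
from station import bot,imaging
pt=imaging.read_camera("top")
im=cv2.cvtColor(pt["image"],cv2.COLOR_RGB2BGR)[230:290,260:335]
im=cv2.resize(im,None,fx=10,fy=10,interpolation=cv2.INTER_CUBIC)
im=(255*(im/255.)**.5).astype(np.uint8); cv2.imwrite("pics/t5.png",im)
```

```text
(no output)
```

View pics/t5.png

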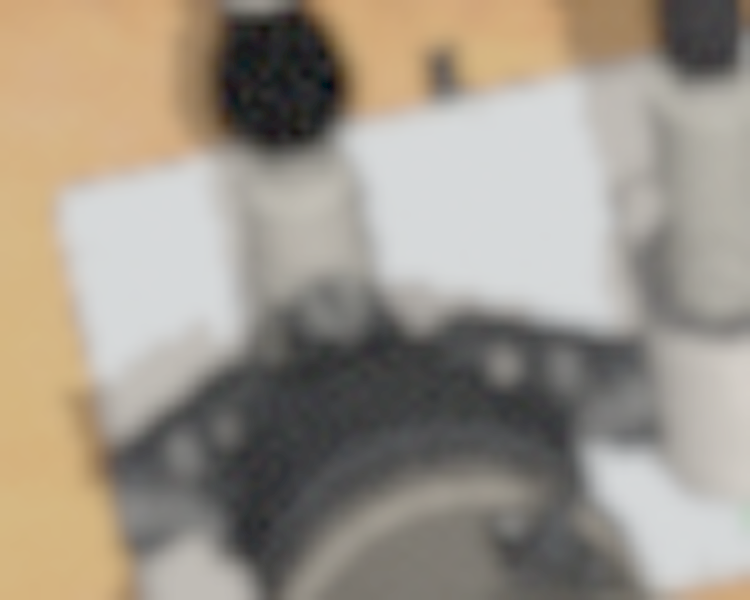

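Emit:
apply_moves --moves "1 0 0 -0.15 0 0 0; 1 0 0 -0.2 0 0 0; 1 0 0 -0.2 0 0 0; 1 0 0 -0.15 0 0 0; 1 0 0 0 0 0 0"

```text
t: 7.93
eef_pos: [0.4615, -0.0771, 0.1458]
tool_rot: [0.121, 0.618, 0.762, 0.151]
contact_force: [0.6, -0.3, 0.4]
gripper_width: 0.002
```

```bash
python3 log.py
python3 - <<'E'
from p4 import *
from station import bot,imaging
o=bot.get_obs(); p=o["eef_pos"]; r=Rq(o["tool_rot"])
ps=imaging.read_camera("scene");pt=imaging.read_camera("top")
out=[]
for q,l,t in ((ps,240,190),(pt,250,200)):
    im=cv2.cvtColor(q["image"],cv2.COLOR_RGB2BGR)[t:t+100,l:l+80]
    im=cv2.resize(im,None,fx=5,fy=5,interpolation=cv2.INTER_CUBIC); im=(255*(im/255.)**.6).astype(np.uint8)
    for X,c in ((p,(0,255,0)),(p-r.apply([0,0,.03]),(0,0,255))):
        u=(proj(q,X)[0]+.5-[l,t])*5; cv2.drawMarker(im,tuple(u.astype(int).tolist()),c,0,12,1)
    out.append(im)
cv2.imwrite("pics/b1.png",np.hstack(out))
E
```

```text
7.9333 [-0.8   -0.005  0.967  2.407 -0.362  0.397  2.256] [ 0.46147467 -0.07711356  0.14582769] [0.121 0.618 0.762 0.151]
```

View pics/b1.png

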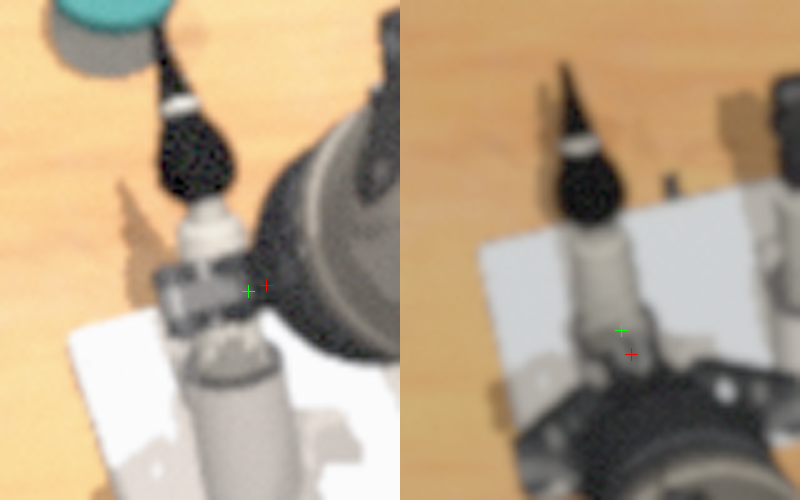

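Run:
```python
from p4 import *
from station import bot,imaging
import pickle
ps0,pt0=pickle.load(open("p0.pkl","rb"))
o=bot.get_obs(); p=o["eef_pos"]; r=Rq(o["tool_rot"])
pt=imaging.read_camera("top"); l,t=265,225
ims=[cv2.resize(cv2.cvtColor(x["image"],cv2.COLOR_RGB2BGR)[t:t+60,l:l+50],None,fx=8,fy=8,interpolation=cv2.INTER_CUBIC) for x in (pt0,pt)]
d=np.clip(cv2.absdiff(ims[0],ims[1]).astype(int)*3,0,255).astype(np.uint8)
for im in (ims[1],d):
  for back in (0,.01,.02,.03):
    u=(proj(pt,p-r.apply([0,0,back]))[0]+.5-[l,t])*8; cv2.drawMarker(im,tuple(u.astype(int).tolist()),(0,255,0),0,8,1)
cv2.imwrite("pics/b2.png",np.hstack([ims[1],d]))
```

```text
(no output)
```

View pics/b2.png

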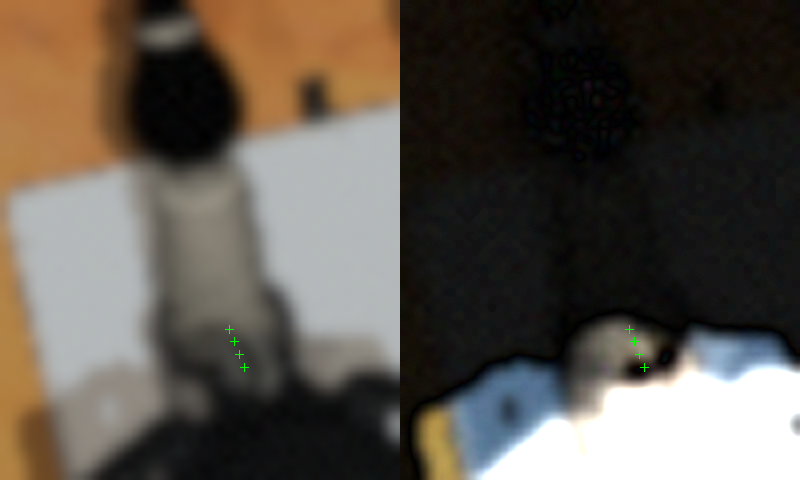

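Run:
```python
from p4 import *
from station import bot
o=bot.get_obs(); p=o["eef_pos"]; r=Rq(o["tool_rot"])
rows(p,r,p-.06*r.apply([0,0,1]),r,2,1)
rows(p-.06*r.apply([0,0,1]),r,[.52,.1,.26],toolR(95,PSI),8,1)
```

```text
1 -0 0 -0.25 0 0 0; 1 0 0 -0.25 0 0 0
end [ 0.43916538 -0.08070485  0.19961119] 0.0
1 0.17 0.14 -0.01 0.85 -0.01 0.01; 1 0.16 0.13 -0.02 0.85 -0 0; 1 0.17 0.13 -0.03 0.85 -0.01 0.01; 1 0.17 0.14 -0.04 0.84 -0.01 0; 1 0.17 0.12 -0.04 0.85 -0 0.01; 1 0.16 0.13 -0.05 0.85 -0.01 0.01; 1 0.17 0.12 -0.06 0.85 -0 0; 1 0.17 0.12 -0.07 0.85 -0.01 0.01
end [0.51970535 0.10035218 0.26032067] 0.009598196424704374
```

Emit:
apply_moves --moves "1 0 0 -0.25 0 0 0; 1 0 0 -0.25 0 0 0; 1 0.17 0.14 -0.01 0.85 0 0; 1 0.17 0.13 -0.02 0.85 0 0; 1 0.17 0.13 -0.03 0.85 0 0; 1 0.17 0.13 -0.04 0.85 0 0; 1 0.17 0.13 -0.04 0.85 0 0; 1 0.17 0.13 -0.05 0.85 0 0; 1 0.17 0.12 -0.06 0.85 0 0; 1 0.17 0.12 -0.07 0.85 0 0; 1 0 0 0 0 0 0"

```text
t: 9.0
eef_pos: [0.5273, 0.1166, 0.2395]
tool_rot: [-0.037, 0.623, 0.781, -0.032]
contact_force: [0.9, 0.5, -0.2]
gripper_width: -0.002
```

```bash
python3 log.py
python3 - <<'E'
from p4 import *
from station import bot,imaging
o=bot.get_obs(); p=o["eef_pos"]; r=Rq(o["tool_rot"])
ps=imaging.read_camera("scene");pt=imaging.read_camera("top")
out=[]
for q in (ps,pt):
    c=proj(q,p)[0].astype(int); l,t=c[0]-45,c[1]-60
    im=cv2.cvtColor(q["image"],cv2.COLOR_RGB2BGR)[t:t+110,l:l+80]
    im=cv2.resize(im,None,fx=5,fy=5,interpolation=cv2.INTER_CUBIC); im=(255*(im/255.)**.6).astype(np.uint8)
    for X,cc in ((p,(0,255,0)),(p-r.apply([0,0,.03]),(0,0,255))):
        u=(proj(q,X)[0]+.5-[l,t])*5; cv2.drawMarker(im,tuple(u.astype(int).tolist()),cc,0,12,1)
    out.append(im); print(l,t)
cv2.imwrite("pics/b3.png",np.hstack(out))
E
```

```text
9.0 [-0.848  0.318  0.675  1.789 -0.225  1.208  1.698] [0.52725342 0.11659797 0.2394997 ] [-0.037  0.623  0.781 -0.032]
142 140
159 174
```

View pics/b3.png

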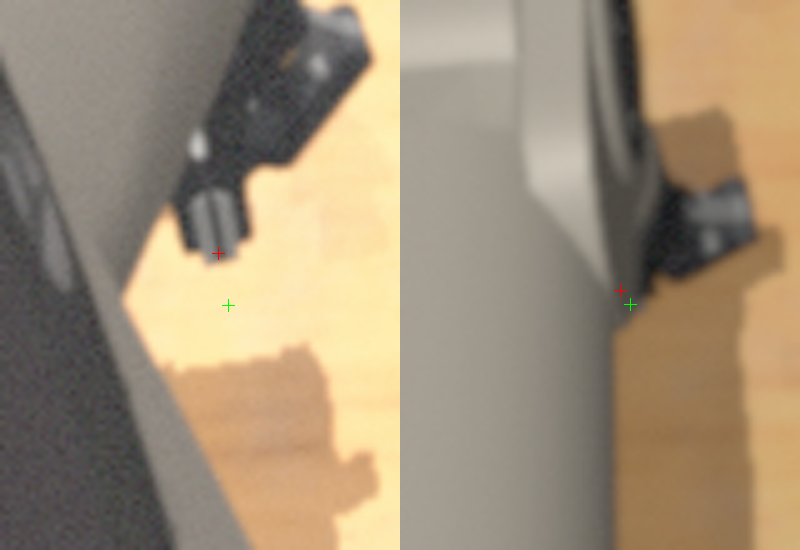

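Run:
```python
from p4 import *
from station import bot
o=bot.get_obs(); p=o["eef_pos"]; r=Rq(o["tool_rot"]); print(r.as_matrix().round(3))
rows(p,r,[.527,.11,.02],toolR(90,PSI),7,1)
```

```text
[[-0.216  0.972 -0.097]
 [ 0.976  0.216 -0.007]
 [ 0.015 -0.096 -0.995]]
1 -0 0.03 0.26 -0.2 -0.03 0.03; 1 -0.01 0.02 0.26 -0.2 -0.03 0.03; 1 -0 0.02 0.26 -0.19 -0.03 0.03; 1 -0.01 0.02 0.26 -0.2 -0.02 0.02; 1 0 0.01 0.26 -0.2 -0.03 0.03; 1 -0 0.01 0.26 -0.2 -0.03 0.03; 1 -0 0.01 0.26 -0.19 -0.03 0.03
end [0.52701844 0.11022811 0.02016466] 0.018599461618243256
```

Emit:
apply_moves --moves "1 0 0.02 0.26 -0.2 -0.03 0.03; 1 0 0.02 0.26 -0.2 -0.03 0.03; 1 0 0.02 0.26 -0.2 -0.03 0.03; 1 0 0.02 0.26 -0.2 -0.03 0.03; 1 0 0.02 0.26 -0.2 -0.03 0.03; 1 0 0.01 0.26 -0.2 -0.03 0.03; 1 0 0.01 0.24 -0.2 -0.03 0.03; 1 0 0 0 0 0 0"

```text
t: 9.77
eef_pos: [0.5213, 0.1085, 0.02]
tool_rot: [-0.001, 0.633, 0.774, -0.003]
contact_force: [-1.0, 0.3, -0.2]
gripper_width: -0.004
```

```bash
python3 log.py
python3 - <<'E'
from p4 import *
from station import bot,imaging
o=bot.get_obs(); p=o["eef_pos"]; r=Rq(o["tool_rot"])
ps=imaging.read_camera("scene")
q=ps
c=proj(q,p)[0].astype(int); l,t=c[0]-60,c[1]-60
im=cv2.cvtColor(q["image"],cv2.COLOR_RGB2BGR)[t:t+110,l:l+120]
im=cv2.resize(im,None,fx=5,fy=5,interpolation=cv2.INTER_CUBIC); im=(255*(im/255.)**.6).astype(np.uint8)
for X,cc in ((p,(0,255,0)),(p-r.apply([0,0,.03]),(0,0,255))):
        u=(proj(q,X)[0]+.5-[l,t])*5; cv2.drawMarker(im,tuple(u.astype(int).tolist()),cc,0,12,1)
cv2.imwrite("pics/b4.png",im)
E
```

```text
9.7667 [-0.732  0.551  0.527  2.056 -0.446  0.652  1.863] [0.52132567 0.10845769 0.01995817] [-0.001  0.633  0.774 -0.003]
```

View pics/b4.png

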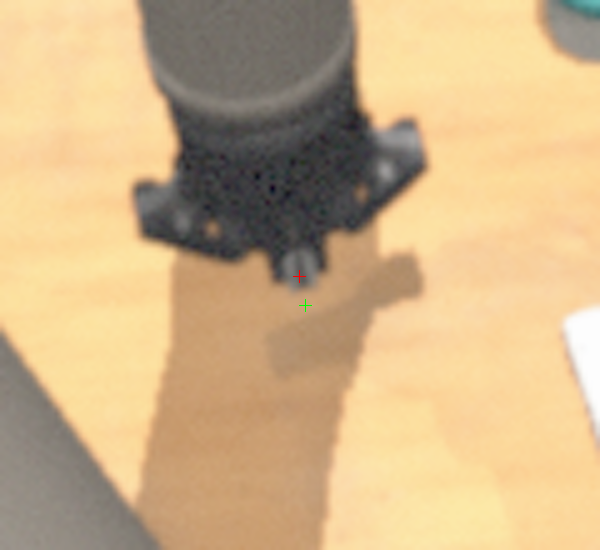

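Emit:
apply_moves --moves "1 0 0 0.08 0 0 0; 1 0 0 0.08 0 0 0; 1 0 0 0 0 0 0"

```text
t: 10.07
eef_pos: [0.5271, 0.1105, 0.0057]
tool_rot: [0.002, 0.633, 0.774, 0.001]
contact_force: [0.6, -0.2, -0.6]
gripper_width: -0.001
```

Emit:
apply_moves --moves "1 0 0 0.06 0 0 0; 1 0 0 0.06 0 0 0; 1 0 0 0 0 0 0"

```text
t: 10.32
eef_pos: [0.5267, 0.1106, -0.0092]
tool_rot: [0.002, 0.633, 0.774, 0.001]
contact_force: [0.1, 0.3, 0.5]
gripper_width: 0.0
```

Emit:
apply_moves --moves "1 0 0 0.03 0 0 0; 1 0 0 0 0 0 0"

```text
t: 10.48
eef_pos: [0.527, 0.1105, -0.0123]
tool_rot: [0.002, 0.633, 0.774, 0.001]
contact_force: [0.0, 0.9, 1.0]
gripper_width: -0.003
```

Emit:
apply_moves --moves "1 0 0 0.03 0 0 0; 1 0 0 0 0 0 0"

```text
t: 10.65
eef_pos: [0.5271, 0.1105, -0.0159]
tool_rot: [0.002, 0.633, 0.774, 0.001]
contact_force: [0.0, -1.1, 0.4]
gripper_width: 0.003
```

Emit:
apply_moves --moves "1 0 0 0.03 0 0 0; 1 0 0 0 0 0 0"

```text
t: 10.82
eef_pos: [0.527, 0.1105, -0.0196]
tool_rot: [0.002, 0.633, 0.774, 0.001]
contact_force: [-0.4, -0.3, -0.2]
gripper_width: -0.002
```

Emit:
apply_moves --moves "1 0 0 0.03 0 0 0; 1 0 0 0 0 0 0"

```text
t: 10.98
eef_pos: [0.5269, 0.1105, -0.0232]
tool_rot: [0.002, 0.633, 0.774, 0.001]
contact_force: [0.0, -0.7, 0.6]
gripper_width: 0.001
```

Emit:
apply_moves --moves "1 0 0 0.02 0 0 0; 1 0 0 0 0 0 0"

```text
t: 11.15
eef_pos: [0.527, 0.1105, -0.0255]
tool_rot: [0.002, 0.633, 0.774, 0.001]
contact_force: [0.5, 0.4, 0.6]
gripper_width: -0.0
```

Emit:
apply_moves --moves "1 0 0 0.02 0 0 0; 1 0 0 0 0 0 0"

```text
t: 11.32
eef_pos: [0.5271, 0.1104, -0.0279]
tool_rot: [0.002, 0.633, 0.774, 0.001]
contact_force: [-1.2, 0.2, 0.1]
gripper_width: -0.004
```

Emit:
apply_moves --moves "1 0 0 0.02 0 0 0; 1 0 0 0 0 0 0"

```text
t: 11.48
eef_pos: [0.5271, 0.1105, -0.0303]
tool_rot: [0.002, 0.633, 0.774, 0.001]
contact_force: [0.5, -0.3, 0.6]
gripper_width: -0.003
```

Emit:
apply_moves --moves "1 0 0 0.02 0 0 0; 1 0 0 0 0 0 0"

```text
t: 11.65
eef_pos: [0.5272, 0.1105, -0.0326]
tool_rot: [0.002, 0.633, 0.774, 0.001]
contact_force: [1.1, 0.1, -1.2]
gripper_width: -0.002
```

Emit:
apply_moves --moves "1 0 0 0.02 0 0 0; 1 0 0 0 0 0 0"

```text
t: 11.82
eef_pos: [0.5273, 0.1106, -0.0329]
tool_rot: [0.001, 0.633, 0.774, 0.002]
contact_force: [-8.2, 0.4, 26.6]
gripper_width: -0.0
```

Emit:
apply_moves --moves "1 0 0 0.02 0 0 0; 1 0 0 0 0 0 0"

```text
t: 11.98
eef_pos: [0.5273, 0.1106, -0.0331]
tool_rot: [0.0, 0.633, 0.774, 0.002]
contact_force: [-16.6, -2.0, 56.3]
gripper_width: 0.002
```

Emit:
apply_moves --moves "-1 0 0 -0.1 0 0 0; -1 0 0 -0.25 0 0 0; -1 0 0 -0.25 0 0 0; -1 0 0 -0.25 0 0 0; -1 0 0 -0.25 0 0 0"

```text
t: 12.4
eef_pos: [0.5263, 0.1104, 0.0961]
tool_rot: [0.002, 0.633, 0.774, 0.001]
contact_force: [0.2, 0.2, -1.2]
gripper_width: 0.71
```

```bash
python3 log.py
cat > p5.py <<'E'
from plan import *
qn=np.array(D[-1][0])
AL,G=-.005,.050
for phi,dl,fl in ((0,28,0),(0,28,1),(0,20,0),(8,28,0),(15,28,0),(10,20,0)):
    Tt=tool_in_handle(dl,phi); q=qn.copy()
    if fl: Tt=Tt*R.from_euler('z',np.pi); q[6]-=np.pi
    print(phi,dl,fl,"toolz well",np.round((RW*Tt).apply([0,0,1]),2))
    for n,h,RR,back in (("pre",H,RW,.12),("mid",H,RW,.06),("grasp",H,RW,0),("out",H+.075*a,RW,0),("mid2",(H+.075*a+HH)/2,RW,0),("prehold",HH-.06*s,RH,0),("hold",HH,RH,0)):
        r=RR*Tt; e,q=ik(h+RR.apply([AL,0,0])+r.apply([0,0,G-back]),r,[q]); print("  ",n,"%.1f"%e,np.round(q,2))
E
OMP_NUM_THREADS=1 python3 p5.py
```

```text
12.4 [-0.813  0.436  0.622  2.013 -0.35   0.794  1.784] [0.52629798 0.1103556  0.09609945] [0.002 0.633 0.774 0.001]
0 28 0 toolz well [ 0.37  0.08 -0.93]
   pre 0.0 [-0.6   0.03  0.79  2.31 -0.36  0.48  2.25]
   mid 0.0 [-0.41  0.23  0.68  2.29 -0.81  0.43  2.71]
   grasp 0.0 [-0.08  0.36  0.33  2.27 -1.02  0.31  2.93]
   out 0.0 [-0.3   0.31  0.49  2.16 -0.7   0.43  2.52]
   mid2 0.0 [-0.63  0.24  0.54  2.12 -0.36  0.45  1.94]
   prehold 0.0 [-0.84  0.2   0.51  2.05 -0.09  0.69  1.46]
   hold 0.0 [-0.77  0.28  0.48  1.91 -0.14  0.76  1.52]
0 28 1 toolz well [ 0.37  0.08 -0.93]
   pre 0.0 [-0.6   0.03  0.79  2.31 -0.36  0.48 -0.89]
   mid 0.0 [-0.44  0.24  0.72  2.29 -0.83  0.44 -0.42]
   grasp 0.0 [-0.23  0.39  0.52  2.27 -1.14  0.38 -0.09]
   out 0.0 [-0.47  0.35  0.71  2.16 -0.85  0.49 -0.48]
   mid2 0.0 [-0.8   0.28  0.76  2.11 -0.51  0.49 -1.05]
   prehold 0.0 [-1.03  0.23  0.74  2.04 -0.19  0.7  -1.58]
   hold 0.0 [-0.93  0.32  0.69  1.9  -0.25  0.77 -1.52]
0 20 0 toolz well [ 0.49  0.1  -0.87]
   pre 0.0 [-0.56 -0.01  0.86  2.4  -0.72  0.37  2.7 ]
   mid 0.0 [ 0.71  0.19 -0.4
[... 908 characters left out ...]
66  0.46  0.81  2.32 -1.21  0.2   2.79]
   out 0.0 [-0.94  0.51  1.1   2.2  -0.89  0.39  2.39]
   mid2 0.0 [-1.23  0.48  1.13  2.12 -0.44  0.46  1.73]
   prehold 0.0 [-1.44  0.48  1.15  2.01 -0.25  0.76  1.39]
   hold 0.0 [-1.31  0.55  1.1   1.87 -0.3   0.83  1.46]
10 20 0 toolz well [ 0.51 -0.06 -0.86]
   pre 15.1 [ 1.65 -0.31 -1.38  2.41 -0.96  0.43  2.68]
   mid 10.4 [-0.71  0.22  0.91  2.41 -1.17  0.2   2.93]
   grasp 31.1 [-0.4   0.35  0.59  2.31 -1.2   0.2   2.93]
   out 0.0 [-0.53  0.31  0.7   2.28 -1.2   0.2   2.91]
   mid2 0.0 [-1.18  0.38  1.1   2.2  -0.67  0.28  2.07]
   prehold 0.0 [-1.5   0.37  1.17  2.12 -0.19  0.55  1.39]
   hold 0.0 [-1.35  0.44  1.1   1.98 -0.28  0.62  1.5 ]
```

Emit:
apply_moves --moves "-1 0 0 -0.1 0 0 1; -1 0 0 -0.1 0 0 1; -1 0 0 -0.1 0 0 1; -1 0 0 -0.1 0 0 1; -1 0 0 -0.1 0 0 1; -1 0 0 -0.1 0 0 1; -1 0 0 -0.1 0 0 1; -1 0 0 -0.1 0 0 1; -1 0 0 -0.1 0 0 1; -1 0 0 -0.1 0 0 1; -1 0 0 -0.1 0 0 1; -1 0 0 -0.1 0 0 1"

```text
t: 13.4
eef_pos: [0.5257, 0.1106, 0.2393]
tool_rot: [0.001, 0.894, 0.448, 0.002]
contact_force: [0.2, -0.2, -0.4]
gripper_width: 0.998
```

Emit:
apply_moves --moves "-1 0 0 0 0 0 1; -1 0 0 0 0 0 1; -1 0 0 0 0 0 1; -1 0 0 0 0 0 1; -1 0 0 0 0 0 1; -1 0 0 0 0 0 1; -1 0 0 0 0 0 1; -1 0 0 0 0 0 1; -1 0 0 0 0 0 1; -1 0 0 0 0 0 1; -1 0 0 0 0 0 1; -1 0 0 0 0 0 1"

```text
t: 14.4
eef_pos: [0.5258, 0.1107, 0.2387]
tool_rot: [0.0, 0.999, 0.046, 0.002]
contact_force: [0.0, -0.4, -0.5]
gripper_width: 1.003
```

```bash
python3 log.py
cat > p6.py <<'E'
from plan import *
AL,G,DL=-.005,.050,28
Tt=tool_in_handle(DL,0)*R.from_euler('z',np.pi); rW=RW*Tt; rHo=RH*Tt
tcpW=H+RW.apply([AL,0,0])+rW.apply([0,0,G]); tcpH=HH+RH.apply([AL,0,0])+rHo.apply([0,0,G]); zW=rW.apply([0,0,1])
E
python3 - <<'E'
from p6 import *
from station import bot
o=bot.get_obs(); p=o["eef_pos"]; r=Rq(o["tool_rot"]); g=tcpW-.12*zW
print(p,g,np.degrees((r.inv()*rW).as_rotvec()))
E
```

```text
14.4 [-1.235  0.389  1.187  1.89  -0.399  1.128  0.194] [0.5257853  0.11067246 0.23873577] [0.    0.999 0.046 0.002]
[0.5257853  0.11067246 0.23873577] [ 0.45704193 -0.07991453  0.15950118] [17.79841632 15.79637651 82.50922148]
```

Run:
```python
from p6 import *
from station import bot
o=bot.get_obs(); p=o["eef_pos"]; r=Rq(o["tool_rot"]); g=tcpW-.12*zW
rows(p,r,g,rW,23,-1)
```

```text
-1 -0.03 0.07 0.03 0.19 0.17 0.9; -1 -0.03 0.07 0.03 0.2 0.17 0.89; -1 -0.02 0.07 0.02 0.19 0.18 0.9; -1 -0.02 0.07 0.03 0.19 0.17 0.9; -1 -0.02 0.07 0.02 0.2 0.17 0.89; -1 -0.01 0.08 0.02 0.19 0.17 0.9; -1 -0 0.07 0.02 0.19 0.17 0.9; -1 -0.01 0.08 0.03 0.2 0.17 0.89; -1 0.01 0.07 0.01 0.19 0.18 0.9; -1 0.01 0.08 0.02 0.19 0.17 0.9; -1 0.01 0.08 0.02 0.2 0.17 0.9; -1 0.01 0.07 0.02 0.19 0.17 0.89
-1 0.03 0.08 0.01 0.19 0.17 0.9; -1 0.02 0.07 0.02 0.2 0.17 0.9; -1 0.03 0.07 0.01 0.19 0.17 0.89; -1 0.03 0.07 0.02 0.2 0.18 0.9; -1 0.04 0.07 0.01 0.19 0.17 0.9; -1 0.04 0.06 0.01 0.19 0.17 0.89; -1 0.05 0.07 0.02 0.2 0.17 0.9; -1 0.05 0.06 0.01 0.19 0.17 0.9; -1 0.05 0.05 0.01 0.19 0.18 0.89; -1 0.06 0.06 0.01 0.2 0.17 0.9; -1 0.06 0.05 0.01 0.19 0.17 0.9
end [ 0.45638012 -0.08011294  0.1598348 ] 0.011491359371603478
```

Emit:
apply_moves --moves "-1 -0.03 0.07 0.03 0.19 0.17 0.9; -1 -0.03 0.07 0.03 0.2 0.17 0.89; -1 -0.02 0.07 0.02 0.19 0.18 0.9; -1 -0.02 0.07 0.03 0.19 0.17 0.9; -1 -0.02 0.07 0.02 0.2 0.17 0.89; -1 -0.01 0.08 0.02 0.19 0.17 0.9; -1 0 0.07 0.02 0.19 0.17 0.9; -1 -0.01 0.08 0.03 0.2 0.17 0.89; -1 0.01 0.07 0.01 0.19 0.18 0.9; -1 0.01 0.08 0.02 0.19 0.17 0.9; -1 0.01 0.08 0.02 0.2 0.17 0.9; -1 0.01 0.07 0.02 0.19 0.17 0.89"

```text
t: 15.4
eef_pos: [0.49, 0.0109, 0.1968]
tool_rot: [-0.083, 0.94, -0.323, 0.069]
contact_force: [-0.3, -0.5, 0.2]
gripper_width: 1.0
```

Emit:
apply_moves --moves "-1 0.03 0.08 0.01 0.19 0.17 0.9; -1 0.02 0.07 0.02 0.2 0.17 0.9; -1 0.03 0.07 0.01 0.19 0.17 0.89; -1 0.03 0.07 0.02 0.2 0.18 0.9; -1 0.04 0.07 0.01 0.19 0.17 0.9; -1 0.04 0.06 0.01 0.19 0.17 0.89; -1 0.05 0.07 0.02 0.2 0.17 0.9; -1 0.05 0.06 0.01 0.19 0.17 0.9; -1 0.05 0.05 0.01 0.19 0.18 0.89; -1 0.06 0.06 0.01 0.2 0.17 0.9; -1 0.06 0.05 0.01 0.19 0.17 0.9; -1 0 0 0 0 0 0"

```text
t: 16.4
eef_pos: [0.4559, -0.0806, 0.1597]
tool_rot: [-0.146, 0.765, -0.616, 0.118]
contact_force: [-0.3, 0.3, 0.1]
gripper_width: 0.997
```

```bash
python3 log.py
python3 - <<'E'
from p6 import *
from station import bot
o=bot.get_obs(); p=o["eef_pos"]; r=Rq(o["tool_rot"]); g=tcpW-.12*zW
print(p-g,np.degrees((r.inv()*rW).as_rotvec()))
rows(p,r,tcpW,rW,7,-1)
E
```

```text
16.4 [-1.004 -0.13   1.125  2.397 -0.023  0.444 -1.199] [ 0.45589202 -0.08055712  0.15967377] [-0.146  0.765 -0.616  0.118]
[-0.00114991 -0.00064259  0.00017259] [0.31489473 0.17009598 0.55763646]
-1 -0 -0 0.14 0.01 0.01 0.02; -1 -0 -0 0.15 0.01 0 0.02; -1 -0 -0.01 0.14 0.01 0.01 0.02; -1 -0 0 0.14 0.01 0 0.02; -1 -0 0 0.15 0.02 0.01 0.02; -1 -0 -0 0.14 0.01 0.01 0.02; -1 -0 -0 0.15 0.01 0 0.02
end [ 0.50104643 -0.07098405  0.04760001] 0.011525196066203877
```

Emit:
apply_moves --moves "-1 0 0 0.14 0.01 0.01 0.02; -1 0 0 0.15 0.01 0 0.02; -1 0 0 0.14 0.01 0.01 0.02; -1 0 0 0.14 0.01 0 0.02; -1 0 0 0.15 0.02 0.01 0.02; -1 0 0 0 0 0 0"

```text
t: 16.9
eef_pos: [0.4594, -0.0699, 0.1274]
tool_rot: [-0.144, 0.768, -0.613, 0.116]
contact_force: [0.5, 0.5, 0.9]
gripper_width: 1.0
```

```bash
python3 log.py
python3 - <<'E'
from p6 import *
from station import bot
o=bot.get_obs(); p=o["eef_pos"]; r=Rq(o["tool_rot"]); g=tcpW-.12*zW
print(rW.inv().apply(p-tcpW),np.degrees((r.inv()*rW).as_rotvec()),o["contact_force"])
rows(p,r,tcpW,rW,3,-1)
E
```

```text
16.9 [-1.447 -0.336  1.453  2.429  0.57   0.443 -1.766] [ 0.45935062 -0.06994978  0.12740666] [-0.144  0.768 -0.613  0.116]
[-0.00928869  0.00805143 -0.08863794] [0.68787139 0.26310114 1.09113277] [0.48297503 0.45800031 0.85308989]
-1 0.03 -0.02 0.25 0.06 0.02 0.09; -1 0.02 -0.03 0.24 0.05 0.02 0.09; -1 0.03 -0.02 0.25 0.06 0.03 0.09
end [ 0.50091315 -0.07074314  0.04790849] 0.02172712043644811
```

```bash
cat > sim.py <<'E'
from plan import *
LO0=np.array([-2.96,-.34,-1.41,.24,-1.37,.17,-2.96]); HI0=np.array([2.96,2.1,1.46,2.44,4.51,1.92,2.96])
def jac(q):
    J=np.zeros((6,7)); p0,r0=fk(q,v)
    for i in range(7):
        d=q.copy(); d[i]+=1e-5; p,r=fk(d,v); J[:3,i]=(p-p0)/1e-5; J[3:,i]=(r*r0.inv()).as_rotvec()/1e-5
    return J,p0,r0
def follow(q,path,lam=1e-3,W=np.ones(7),post=None,kp=0):
    """path: list of (p,r) in model frame; returns q's"""
    qs=[]
    for p,r in path:
        for _ in range(3):
            J,p0,r0=jac(q); e=np.r_[p-p0,(r*r0.inv()).as_rotvec()]
            Wi=np.diag(1/W); A=J@Wi@J.T+lam**2*np.eye(6); Ji=Wi@J.T@np.linalg.inv(A)
            dq=Ji@e
            if post is not None: dq=dq+(np.eye(7)-Ji@J)@(kp*(post-q))
            q=np.clip(q+dq,LO0,HI0)
        qs.append(q.copy())
    return qs
def lin(pa,ra,pb,rb,n):
    w=(ra.inv()*rb).as_rotvec(); return [(pa+(pb-pa)*i/n,ra*R.from_rotvec(w*i/n)) for i in range(1,n+1)]
if __name__=="__main__":
    for i in range(len(D)-1):
        qa=np.array(D[i][0]); qb=np.array(D[i+1][0]); pa,ra=fk(qa,v); pb,rb=fk(qb,v)
        q=follow(qa,lin(pa,ra,pb,rb,12))[-1]
        print(i,np.round(qa,2),"obs",np.round(qb,2),"sim",np.round(q,2))
E
OMP_NUM_THREADS=1 python3 sim.py
```

```text
0 [-1.37  0.48  0.02  1.56 -0.01  1.11 -0.08] obs [-0.92  0.14  0.14  1.81 -0.02  1.19  0.75] sim [-0.93  0.14  0.16  1.81 -0.02  1.19  0.75]
1 [-0.92  0.14  0.14  1.81 -0.02  1.19  0.75] obs [-0.56 -0.02  0.49  1.88  0.01  1.28  1.71] sim [-0.56 -0.02  0.49  1.88  0.01  1.28  1.71]
2 [-0.56 -0.02  0.49  1.88  0.01  1.28  1.71] obs [-0.56 -0.18  0.46  2.03  0.05  0.93  1.65] sim [-0.57 -0.18  0.46  2.03  0.06  0.93  1.65]
3 [-0.56 -0.18  0.46  2.03  0.05  0.93  1.65] obs [-0.54 -0.28  0.44  2.24  0.08  0.48  1.64] sim [-0.54 -0.28  0.44  2.25  0.09  0.48  1.63]
4 [-0.54 -0.28  0.44  2.24  0.08  0.48  1.64] obs [-0.61 -0.16  0.71  2.37 -0.03  0.53  1.91] sim [-0.62 -0.16  0.72  2.37 -0.02  0.53  1.9 ]
5 [-0.61 -0.16  0.71  2.37 -0.03  0.53  1.91] obs [-0.62  0.15  0.82  2.41 -0.78  0.36  2.65] sim [-0.56  0.14  0.74  2.41 -0.74  0.35  2.61]
6 [-0.62  0.15  0.82  2.41 -0.78  0.36  2.65] obs [-0.44  0.25  0.62  2.41 -1.06  0.32  2.91] sim [-0.45  0.25  0.64  2.41 -1.07  0.32  2.91]
7 [-0.44  0.25  0.62  2.41 -1.06  0.32  2.91] obs [-0.44  0.25  0.63  2.41 -1.06  0.32  2.91] sim [-0.44  
[... 334 characters left out ...]
2  0.67  1.79 -0.22  1.21  1.7 ] obs [-0.73  0.55  0.53  2.06 -0.45  0.65  1.86] sim [-0.74  0.55  0.54  2.06 -0.45  0.65  1.87]
11 [-0.73  0.55  0.53  2.06 -0.45  0.65  1.86] obs [-0.81  0.44  0.62  2.01 -0.35  0.79  1.78] sim [-0.81  0.43  0.61  2.01 -0.34  0.79  1.78]
12 [-0.81  0.44  0.62  2.01 -0.35  0.79  1.78] obs [-1.24  0.39  1.19  1.89 -0.4   1.13  0.19] sim [-1.25  0.41  1.22  1.89 -0.43  1.14  0.22]
13 [-1.24  0.39  1.19  1.89 -0.4   1.13  0.19] obs [-1.   -0.13  1.13  2.4  -0.02  0.44 -1.2 ] sim [-1.19 -0.34 -0.4   2.44 -1.37  0.17  2.96]
14 [-1.   -0.13  1.13  2.4  -0.02  0.44 -1.2 ] obs [-1.45 -0.34  1.45  2.43  0.57  0.44 -1.77] sim [-1.49 -0.22  1.46  2.4   0.28  0.4  -1.48]
```

```bash
export OMP_NUM_THREADS=1 && python3 kin2.py
cat > search.py <<'E'
from sim import *
import sys,time
from multiprocessing import Pool
q0=np.array(D[-1][0])
AL,G=-.005,.050
def seg(q,pb,rb,n):
    pa,ra=fk(q,v); w=(ra.inv()*rb).as_rotvec()
    mm=9
    for i in range(1,n+1):
        J,p0,r0=jac(q); p=pa+(pb-pa)*i/n; r=ra*R.from_rotvec(w*i/n)
        e=np.r_[p-p0,(r*r0.inv()).as_rotvec()]
        q=q+J.T@np.linalg.solve(J@J.T+1e-6*np.eye(6),e)
        mm=min(mm,np.min(np.r_[q-LO0,HI0-q])); 
        if mm<-.05 and i>3: return q,mm,True
    return q,mm,False
def evalp(par):
    (vias,phi,dl)=par
    Tt=tool_in_handle(dl,phi)*R.from_euler('z',np.pi); rW=RW*Tt; rHo=RH*Tt
    zW=rW.apply([0,0,1]); tW=H+RW.apply([AL,0,0])+rW.apply([0,0,G]); tH=HH+RH.apply([AL,0,0])+rHo.apply([0,0,G])
    q=np.clip(q0,LO0+.005,HI0-.005); ms=[]
    for (p,r) in vias:
        q,m,bad=seg(q,np.array(p),r,10); ms.append(m)
        if bad: return -1,par,ms,q
    ms[0]=max(ms[0],0.02) if ms[0]>-.03 else ms[0]
    for n,p,r in ((8,tW-.12*zW,rW),(10,tW,rW)):
        q,m,bad=seg(q,p,r,n); ms.append(m)
        if bad: return -1,par,ms,q
    qg=q.copy()
    for n,p,r in ((6,tW+.075*a,rW),(10,tH-.06*s,rHo),(5,tH,rHo)):
        q,m,bad=seg(q,p,r,n); ms.append(m)
        if bad: return -.5,par,ms,qg
    return min(ms),par,ms,qg
def rnd(rng):
    vias=[]
    for k in range(rng.integers(1,3)):
        p=[rng.uniform(.42,.62),rng.uniform(-.2,.2),rng.uniform(.2,.33)]
        yaw=PSI+np.radians(rng.uniform(-45,45)); el=rng.uniform(60,105)
        vias.append((p,toolR(el,yaw)*R.from_euler('z',np.pi)))
    return vias,rng.uniform(-20,10),rng.uniform(22,32)
def work(seed):
    rng=np.random.default_rng(seed); best=(-9,)
    t=time.time()
    while time.time()-t<110:
        try: x=evalp(rnd(rng))
        except Exception as ex: continue
        if x[0]>best[0]: best=x
    return best
if __name__=="__main__":
    with Pool(4) as P_: out=P_.map(work,range(4))
    out.sort(key=lambda x:-x[0])
    for o in out:
        print(round(o[0],3),"phi,dl",np.round(o[1][1:],1),"m",np.round(o[2],2),"qg",np.round(o[3],2))
        for p,r in o[1][0]:
            z=r.apply([0,0,1]); x=r.apply([1,0,0]); print("   via",np.round(p,3),"elev",np.degrees(np.arcsin(-z[2])),"yaw",np.degrees(np.arctan2(-x[0]*-1,-x[1]*1)))
    import pickle; pickle.dump(out,open("search.pkl","wb"))
E
timeout 400 python3 search.py
```

```text
674.4292279926576 (-1, 1, -1, 1, -1, 1, -1) [6.268, 3.127, 0.291, 0.533, 0.022, -0.043, 0.465, -0.011, -0.001, 0.004, -0.001, 0.365]
674.4292279928686 (-1, 1, -1, 1, -1, 1, -1) [-0.016, 3.127, 0.291, 0.533, 0.022, -0.043, 0.465, -0.011, -0.001, 0.004, -0.001, 0.365]
674.4292279931127 (-1, 1, -1, 1, -1, 1, -1) [-0.016, -3.157, 0.291, 0.533, 0.022, -0.043, 0.465, -0.011, -0.001, 0.004, -0.001, 0.365]
674.4292279932272 (-1, 1, -1, 1, -1, 1, -1) [-0.016, 3.127, 0.291, 0.533, 0.022, -0.043, 0.465, -0.011, -0.001, 0.004, -0.001, 0.365]
[[ -4.5   9.3  -6.5  -0.    0.   -0.2]
 [ -0.1  12.   -0.8  -0.   -0.1  -0.3]
 [ -1.7   6.3   1.9   0.   -0.1  -0.6]
 [  2.1   6.9   3.6  -0.    1.6   0.1]
 [  6.8   7.1   5.5  -0.    2.9   0.8]
 [  2.    2.7   2.8  -0.    1.7   0.1]
 [ -2.   -3.5  -0.8  -0.    1.8   0.1]
 [  1.3  -1.6  -3.   -0.    1.8   0.1]
 [  1.2  -1.6  -3.   -0.    1.8   0.1]
 [ -3.7  -4.5   0.7  -0.    1.8   0.1]
 [ -5.7  -0.5   0.2   0.1  -0.5  -0.2]
 [  0.3   1.5  -3.4  -0.   -0.   -0.2]
 [ -1.7   0.3  -1.3  -0.    0.   -0.2]
 [-12.  -12.7   4.    0.    0.   -0.2]
 [ -6.2  -6.4   1.
[... 400 characters left out ...]
.56  2.3  -1.19  0.62  0.12]
   via [ 0.529 -0.024  0.281] elev 77.99624238204508 yaw -26.85176727681109
   via [0.583 0.067 0.218] elev 80.79225297879071 yaw -8.38056349612434
0.041 phi,dl [-1.  28.8] m [0.04 0.21 0.07 0.05 0.08 0.19 0.27] qg [-0.37  0.34  0.56  2.38 -1.25  0.34 -0.05]
   via [ 0.564 -0.067  0.291] elev 70.7922374325375 yaw -28.062637839541015
   via [ 0.43  -0.126  0.206] elev 78.61312524240824 yaw 0.07997672627105956
0.039 phi,dl [-18.5  31.1] m [0.04 0.29 0.24 0.19 0.21 0.31 0.43] qg [-0.29  0.48  0.68  2.25 -1.16  0.77  0.14]
   via [0.505 0.2   0.315] elev 83.71206507122689 yaw 0.08187115679291178
   via [0.585 0.198 0.273] elev 87.65390143821342 yaw 2.5914255889474216
```

```bash
cat > p7.py <<'E'
from search import *
import pickle
AL,G,DL,PHI=-.005,.050,29,-13
Tt=tool_in_handle(DL,PHI)*R.from_euler('z',np.pi); rW=RW*Tt; rHo=RH*Tt
tcpW=H+RW.apply([AL,0,0])+rW.apply([0,0,G]); tcpH=HH+RH.apply([AL,0,0])+rHo.apply([0,0,G]); zW=rW.apply([0,0,1])
VIAS=pickle.load(open("search.pkl","rb"))[1][1][0]
E
python3 - <<'E'
from p7 import *
from station import bot
e=evalp((VIAS,PHI,DL)); print(e[0],np.round(e[2],2),np.round(e[3],2))
for p,r in VIAS: print(np.round(p,3),np.round(r.as_matrix(),2).tolist())
o=bot.get_obs(); p=o["eef_pos"]; r=Rq(o["tool_rot"])
print(np.degrees((r.inv()*VIAS[0][1]).as_rotvec()),np.degrees((VIAS[0][1].inv()*VIAS[1][1]).as_rotvec()),np.degrees((VIAS[1][1].inv()*rW).as_rotvec()))
rows(p,r,VIAS[0][0],VIAS[0][1],10,-1)
E
```

```text
0.04129666593333603 [0.04 0.25 0.16 0.13 0.15 0.25 0.39] [-0.23  0.41  0.56  2.31 -1.19  0.6   0.1 ]
[ 0.529 -0.024  0.281] [[-0.45, -0.87, 0.19], [-0.89, 0.44, -0.09], [0.0, -0.21, -0.98]]
[0.583 0.067 0.218] [[-0.15, -0.98, -0.16], [-0.99, 0.14, 0.02], [-0.0, 0.16, -0.99]]
[-8.98635464 11.23909726 38.09385806] [-21.02663537  -0.45321461 -18.57083894] [ 27.98182238 -11.46873674 -29.30008636]
-1 -0.02 -0.11 -0.1 -0.22 0.28 0.95; -1 -0.03 -0.1 -0.09 -0.23 0.28 0.95; -1 -0.04 -0.1 -0.11 -0.22 0.28 0.96; -1 -0.04 -0.1 -0.1 -0.23 0.28 0.95; -1 -0.04 -0.09 -0.1 -0.22 0.29 0.95; -1 -0.05 -0.09 -0.11 -0.23 0.28 0.95; -1 -0.05 -0.08 -0.11 -0.22 0.28 0.96; -1 -0.05 -0.07 -0.11 -0.23 0.28 0.95; -1 -0.06 -0.08 -0.12 -0.22 0.28 0.95; -1 -0.05 -0.06 -0.11 -0.23 0.28 0.95
end [ 0.52812791 -0.02419239  0.28119469] 0.018055955274291245
```

Emit:
apply_moves --moves "-1 -0.02 -0.11 -0.1 -0.22 0.28 0.95; -1 -0.03 -0.1 -0.1 -0.23 0.28 0.95; -1 -0.04 -0.1 -0.11 -0.22 0.28 0.96; -1 -0.04 -0.1 -0.1 -0.23 0.28 0.95; -1 -0.04 -0.09 -0.1 -0.22 0.29 0.95; -1 -0.05 -0.09 -0.11 -0.23 0.28 0.95; -1 -0.05 -0.08 -0.11 -0.22 0.28 0.96; -1 -0.05 -0.07 -0.11 -0.23 0.28 0.95; -1 -0.06 -0.08 -0.12 -0.22 0.28 0.95; -1 -0.05 -0.06 -0.11 -0.23 0.28 0.95"

```text
t: 17.73
eef_pos: [0.5287, -0.0259, 0.2841]
tool_rot: [0.056, -0.518, 0.849, -0.086]
contact_force: [-0.4, -0.1, -0.0]
gripper_width: 1.001
```

```bash
python3 log.py
python3 - <<'E'
from p7 import *
from station import bot
o=bot.get_obs(); p=o["eef_pos"]; r=Rq(o["tool_rot"])
print(np.degrees((r.inv()*VIAS[0][1]).as_rotvec()))
rows(p,r,VIAS[1][0],VIAS[1][1],8,-1)
E
```

```text
17.7333 [-1.311e+00  2.000e-03  1.208e+00  1.990e+00  1.260e-01  9.790e-01
 -2.212e+00] [ 0.52867759 -0.02590914  0.28411435] [ 0.056 -0.518  0.849 -0.086]
[ 0.22931752  0.29183907 -0.46815654]
-1 -0.11 0.01 0.07 -0.65 -0 -0.59; -1 -0.11 -0 0.07 -0.65 -0 -0.6; -1 -0.11 -0.01 0.07 -0.65 -0 -0.59; -1 -0.12 -0.01 0.07 -0.66 -0.01 -0.59; -1 -0.11 -0.03 0.07 -0.65 0 -0.6; -1 -0.11 -0.03 0.06 -0.65 0 -0.59; -1 -0.1 -0.04 0.07 -0.65 -0 -0.59; -1 -0.11 -0.04 0.06 -0.65 -0 -0.59
end [0.58318061 0.06704805 0.21818247] 0.02330012318997221
```

```bash
export OMP_NUM_THREADS=1
python3 - <<'E'
from p7 import *
print(np.round(q0,2))
for phi in (-13,-8,-18):
    e=evalp(([VIAS[1]],phi,29)); print(phi,e[0],np.round(e[2],2),np.round(e[3],2))
import time
rng=np.random.default_rng(5); t=time.time(); best=(-9,)
E
sed -i 's/rng.integers(1,3)/1/' search.py; sed -i 's/range(1)/range(1)/; s/range(rng.integers(1,3))/range(1)/; s/for k in range(1)/for k in range(1)/' search.py; cp search.pkl s0.pkl; grep -n "for k in" search.py; sed -i 's/for k in 1:/for k in range(1):/; s/<110/<60/' search.py; timeout 300 python3 search.py
```

```text
[-1.31  0.    1.21  1.99  0.13  0.98 -2.21]
-13 0.13164909260609026 [0.21 0.16 0.13 0.15 0.25 0.39] [-0.23  0.41  0.56  2.31 -1.19  0.6   0.1 ]
-8 0.0971780950670258 [0.21 0.12 0.1  0.12 0.23 0.39] [-0.29  0.38  0.57  2.34 -1.22  0.49  0.04]
-18 0.16793060348495237 [0.21 0.21 0.17 0.19 0.28 0.4 ] [-0.17  0.44  0.55  2.27 -1.16  0.7   0.15]
35:    for k in range(1):
0.201 phi,dl [-19.3  31.7] m [0.22 0.26 0.2  0.22 0.32 0.44] qg [-0.21  0.45  0.58  2.24 -1.08  0.74  0.09]
   via [0.53  0.002 0.256] elev 78.72628134552109 yaw 8.602667147156982
0.199 phi,dl [-20.   30.7] m [0.26 0.25 0.2  0.22 0.32 0.43] qg [-0.26  0.49  0.67  2.24 -1.15  0.79  0.16]
   via [0.465 0.187 0.202] elev 82.03856463229906 yaw 51.205883724542396
0.197 phi,dl [-19.6  30.9] m [0.23 0.26 0.2  0.22 0.31 0.43] qg [-0.25  0.48  0.65  2.24 -1.14  0.78  0.14]
   via [ 0.615 -0.062  0.287] elev 71.93518755794884 yaw 32.701392716056894
0.193 phi,dl [-18.5  31.4] m [0.24 0.25 0.19 0.21 0.31 0.43] qg [-0.28  0.48  0.66  2.25 -1.14  0.76  0.12]
   via [0.481 0.082 0.273] elev 81.37334355004586 yaw 10.447415903199376
```

```bash
sed -i 's/^VIAS=.*$/VIAS=pickle.load(open("search.pkl","rb"))[0][1][0]/; s/AL,G,DL,PHI=.*/AL,G,DL,PHI=-.005,.050,29,-14/' p7.py
python3 - <<'E'
from p7 import *
from station import bot
e=evalp((VIAS,PHI,DL)); print(e[0],np.round(e[2],2),np.round(e[3],2))
o=bot.get_obs(); p=o["eef_pos"]; r=Rq(o["tool_rot"])
print(np.degrees((r.inv()*VIAS[0][1]).as_rotvec()),np.degrees((VIAS[0][1].inv()*rW).as_rotvec()))
rows(p,r,VIAS[0][0],VIAS[0][1],10,-1)
E
```

```text
0.13917109091245106 [0.22 0.18 0.14 0.16 0.26 0.39] [-0.25  0.42  0.59  2.3  -1.2   0.63  0.13]
[-22.40525306   0.2146493  -36.09249001] [ 31.80370676 -10.27673734 -13.18368827]
-1 -0.02 0.01 0.02 -0.56 0.01 -0.9; -1 -0.02 0.02 0.02 -0.56 0 -0.9; -1 -0.02 0 0.02 -0.56 0.01 -0.91; -1 -0.03 0.01 0.03 -0.56 0 -0.9; -1 -0.02 0.01 0.02 -0.56 0.01 -0.9; -1 -0.02 -0 0.02 -0.56 0 -0.9; -1 -0.03 -0 0.02 -0.56 0.01 -0.91; -1 -0.02 -0 0.03 -0.56 0 -0.9; -1 -0.02 -0.01 0.02 -0.56 0.01 -0.9; -1 -0.03 -0.01 0.02 -0.56 0 -0.9
end [0.53085586 0.00192938 0.25627911] 0.020516312190187493
```

Emit:
apply_moves --moves "-1 -0.02 0.01 0.02 -0.56 0.01 -0.9; -1 -0.02 0.02 0.02 -0.56 0 -0.9; -1 -0.02 0 0.02 -0.56 0.01 -0.91; -1 -0.03 0.01 0.03 -0.56 0 -0.9; -1 -0.02 0.01 0.02 -0.56 0.01 -0.9; -1 -0.02 0 0.02 -0.56 0 -0.9; -1 -0.03 0 0.02 -0.56 0.01 -0.91; -1 -0.02 0 0.03 -0.56 0 -0.9; -1 -0.02 -0.01 0.02 -0.56 0.01 -0.9; -1 -0.03 -0.01 0.02 -0.56 0 -0.9"

```text
t: 18.57
eef_pos: [0.5311, 0.001, 0.2549]
tool_rot: [0.073, 0.755, -0.648, -0.064]
contact_force: [0.1, 0.2, 0.6]
gripper_width: 1.0
```

```bash
python3 log.py
python3 - <<'E'
from p7 import *
from station import bot
o=bot.get_obs(); p=o["eef_pos"]; r=Rq(o["tool_rot"])
e=evalp(([fk(q0,v)],PHI,DL)); print(e[0],np.round(e[2],2),np.round(e[3],2))
print(tcpW-.12*zW,tcpW)
rows(p,r,tcpW-.12*zW,rW,10,-1)
E
```

```text
18.5667 [-0.799  0.426  0.925  1.727 -0.293  1.355 -1.214] [0.53108857 0.0010204  0.25486902] [ 0.073  0.755 -0.648 -0.064]
0.13930452107778768 [0.54 0.18 0.14 0.16 0.26 0.39] [-0.26  0.43  0.61  2.3  -1.21  0.64  0.13]
[ 0.46252548 -0.09390398  0.15877997] [ 0.49714211 -0.06079757  0.04875427]
-1 0.07 0.05 0.09 0.79 -0.26 -0.33; -1 0.07 0.06 0.09 0.79 -0.25 -0.32; -1 0.07 0.06 0.08 0.8 -0.26 -0.33; -1 0.07 0.08 0.08 0.79 -0.25 -0.33; -1 0.07 0.07 0.07 0.79 -0.26 -0.32; -1 0.07 0.08 0.07 0.79 -0.26 -0.33; -1 0.07 0.09 0.06 0.8 -0.25 -0.33; -1 0.06 0.09 0.05 0.79 -0.26 -0.33; -1 0.07 0.1 0.05 0.79 -0.25 -0.32; -1 0.06 0.1 0.05 0.79 -0.26 -0.33
end [ 0.46225519 -0.09329429  0.15825747] 0.013767055832705032
```

Emit:
apply_moves --moves "-1 0.07 0.05 0.09 0.79 -0.26 -0.33; -1 0.07 0.06 0.09 0.79 -0.25 -0.32; -1 0.07 0.06 0.08 0.8 -0.26 -0.33; -1 0.07 0.08 0.08 0.79 -0.25 -0.33; -1 0.07 0.07 0.07 0.79 -0.26 -0.32; -1 0.07 0.08 0.07 0.79 -0.26 -0.33; -1 0.07 0.09 0.06 0.8 -0.25 -0.33; -1 0.06 0.09 0.05 0.79 -0.26 -0.33; -1 0.07 0.1 0.05 0.79 -0.25 -0.32; -1 0.06 0.1 0.05 0.79 -0.26 -0.33; -1 0 0 0 0 0 0"

```text
t: 19.48
eef_pos: [0.4591, -0.0963, 0.1586]
tool_rot: [-0.197, 0.804, -0.56, 0.043]
contact_force: [-0.7, -0.6, -0.8]
gripper_width: 1.0
```

```bash
python3 log.py
python3 - <<'E'
from p7 import *
from station import bot,imaging
o=bot.get_obs(); p=o["eef_pos"]; r=Rq(o["tool_rot"])
print(rW.inv().apply(p-tcpW),np.degrees((r.inv()*rW).as_rotvec()))
rows(p,r,tcpW-.03*zW,rW,5,-1)
pt=imaging.read_camera("top")
save(pt,"pics/t8.png",(240,190,360,310),5)
E
```

```text
19.4833 [-0.44   0.144  0.87   2.278 -0.748  0.746 -0.246] [ 0.45910424 -0.09627652  0.15864106] [-0.197  0.804 -0.56   0.043]
[ 0.00089185  0.00377693 -0.12151412] [ 0.12648486 -0.4931723  -0.45442343]
-1 -0 -0.01 0.15 0.01 -0.02 -0.02; -1 -0.01 -0 0.15 0 -0.03 -0.03; -1 0 -0.01 0.16 0.01 -0.02 -0.02; -1 0 -0.01 0.15 0.01 -0.03 -0.02; -1 -0 -0 0.15 0 -0.02 -0.02
end [ 0.48822353 -0.06941571  0.07640379] 0.020581678665132982
```

View pics/t8.png

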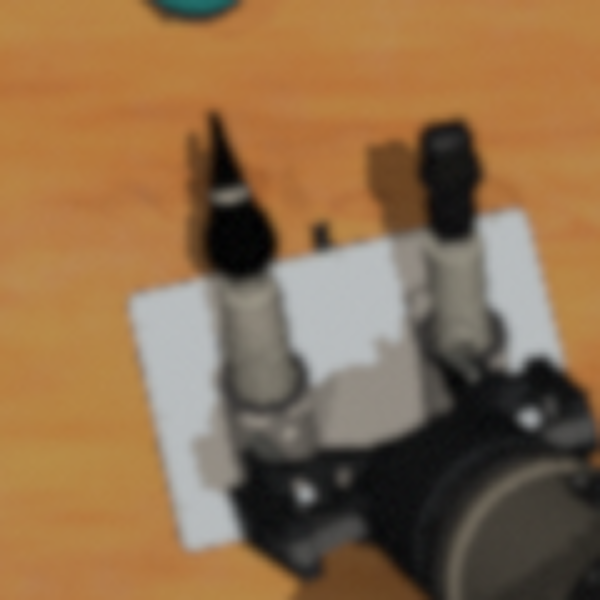

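Emit:
apply_moves --moves "-1 0 -0.01 0.15 0.01 -0.02 -0.02; -1 0 -0.01 0.15 0 -0.03 -0.03; -1 0 -0.01 0.15 0.01 -0.02 -0.02; -1 0 0 0.15 0.01 -0.03 -0.02; -1 0 0 0.15 0 -0.02 -0.02; -1 0 0 0 0 0 0"

```text
t: 20.03
eef_pos: [0.4915, -0.066, 0.0766]
tool_rot: [-0.197, 0.808, -0.554, 0.039]
contact_force: [-1.4, 0.3, -0.9]
gripper_width: 0.999
```

```bash
python3 log.py
python3 - <<'E'
from p7 import *
from station import bot,imaging
o=bot.get_obs(); p=o["eef_pos"]; r=Rq(o["tool_rot"])
print(rW.inv().apply(p-tcpW),np.degrees((r.inv()*rW).as_rotvec()),o["contact_force"])
rows(p,r,tcpW,rW,3,-1)
pt=imaging.read_camera("top")
save(pt,"pics/t9.png",(240,190,360,310),5)
E
```

```text
20.0333 [-0.324  0.374  0.694  2.297 -1.112  0.672  0.054] [ 0.49154698 -0.06603179  0.07662955] [-0.197  0.808 -0.554  0.039]
[-0.00167589 -0.00374525 -0.0286164 ] [0.37030104 0.11614382 0.30197505] [-1.44924579  0.31513093 -0.86029092]
-1 0 0.01 0.08 0.03 0.01 0.03; -1 0.01 0.01 0.08 0.03 0.01 0.02; -1 0 0.01 0.08 0.03 0.01 0.03
end [ 0.49702151 -0.06028617  0.04868573] 0.021115738585528808
```

View pics/t9.png

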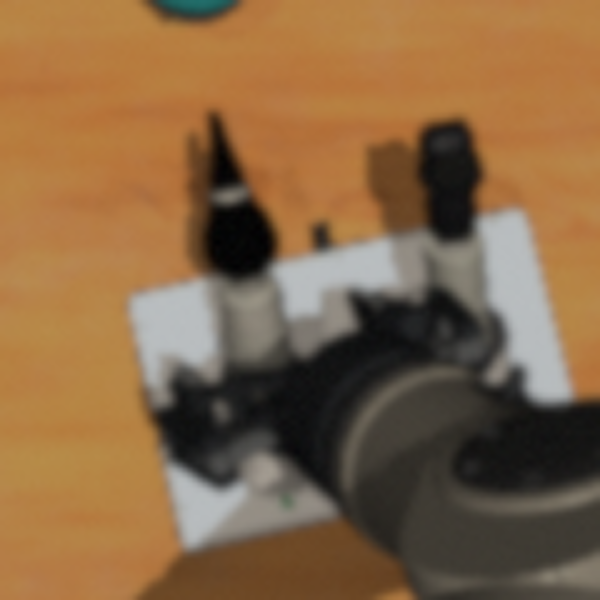

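Emit:
apply_moves --moves "-1 0 0.01 0.08 0.03 0.01 0.03; -1 0.01 0.01 0.08 0.03 0.01 0.02; -1 0 0.01 0.08 0.03 0.01 0.03; -1 0 0 0 0 0 0"

```text
t: 20.42
eef_pos: [0.4967, -0.0619, 0.0507]
tool_rot: [-0.2, 0.805, -0.557, 0.042]
contact_force: [-0.7, 1.4, 0.8]
gripper_width: 0.999
```

```bash
python3 log.py
python3 - <<'E'
from p7 import *
from station import bot,imaging
o=bot.get_obs(); p=o["eef_pos"]; r=Rq(o["tool_rot"])
print(rW.inv().apply(p-tcpW),np.degrees((r.inv()*rW).as_rotvec()),o["contact_force"])
E
```

```text
20.4167 [-0.278  0.43   0.632  2.309 -1.236  0.642  0.159] [ 0.49670768 -0.06193592  0.05071511] [-0.2    0.805 -0.557  0.042]
[ 5.69412537e-04  5.13947692e-06 -2.23723270e-03] [-0.13813549 -0.1116926  -0.12848086] [-0.70263538  1.4176918   0.76645058]
```

Aligned within 2 mm. Close.

Emit:
apply_moves --moves "1 0 0 0 0 0 0; 1 0 0 0 0 0 0; 1 0 0 0 0 0 0; 1 0 0 0 0 0 0; 1 0 0 0 0 0 0; 1 0 0 0 0 0 0; 1 0 0 0 0 0 0" --force 60

```text
t: 21.0
eef_pos: [0.4962, -0.0621, 0.0512]
tool_rot: [-0.201, 0.805, -0.557, 0.042]
contact_force: [-2.0, 1.6, 7.2]
gripper_width: 0.32
```

```bash
python3 log.py
python3 - <<'E'
from p7 import *
from station import bot,imaging
o=bot.get_obs(); p=o["eef_pos"]; r=Rq(o["tool_rot"]); print(o["gripper_width"]*85,o["contact_force"])
rows(p,r,p+.078*a,r,6,1)
E
```

```text
21.0 [-0.278  0.429  0.633  2.31  -1.236  0.643  0.159] [ 0.49623073 -0.0621176   0.05115507] [-0.201  0.805 -0.557  0.042]
27.15949352519595 [-1.96905071  1.58299727  7.24118965]
1 -0 -0.09 -0.05 0 0 0; 1 -0 -0.1 -0.05 0 0 0; 1 -0 -0.09 -0.06 0 0 0; 1 -0 -0.1 -0.05 0 0 0; 1 -0 -0.09 -0.05 0 0 0; 1 -0 -0.1 -0.05 0 0 0
end [ 0.54555626 -0.05195935  0.11053691] 0.0
```

Emit:
apply_moves --moves "1 0 -0.05 -0.03 0 0 0; 1 0 -0.1 -0.055 0 0 0; 1 0 -0.1 -0.055 0 0 0"

```text
t: 21.25
eef_pos: [0.5168, -0.0582, 0.0769]
tool_rot: [-0.199, 0.805, -0.558, 0.042]
contact_force: [-0.5, -0.4, -2.1]
gripper_width: 0.316
```

```bash
python3 log.py
python3 - <<'E'
from p7 import *
from station import bot,imaging
o=bot.get_obs(); p=o["eef_pos"]; r=Rq(o["tool_rot"]); print(o["gripper_width"]*85,o["contact_force"])
d=RW.inv().apply(p-[0.4962,-0.0621,0.0512]); print("pulled",d)
E
```

```text
21.25 [-0.339  0.401  0.682  2.258 -1.129  0.672  0.017] [ 0.51683609 -0.05817923  0.07685951] [-0.199  0.805 -0.558  0.042]
26.90156723814136 [-0.50315266 -0.42470396 -2.1137928 ]
pulled [ 0.03315637  0.00034955 -0.00040488]
```

Emit:
apply_moves --moves "1 0 -0.1 -0.055 0 0 0; 1 0 -0.1 -0.055 0 0 0; 1 0 -0.1 -0.055 0 0 0; 1 0 -0.05 -0.03 0 0 0; 1 0 0 0 0 0 0"

```text
t: 21.67
eef_pos: [0.549, -0.0518, 0.1149]
tool_rot: [-0.2, 0.805, -0.557, 0.043]
contact_force: [-0.3, -0.4, -2.2]
gripper_width: 0.319
```

```bash
python3 log.py
python3 - <<'E'
from p7 import *
from station import bot,imaging,nets
import pickle
o=bot.get_obs(); p=o["eef_pos"]; r=Rq(o["tool_rot"]); print(o["gripper_width"]*85,o["contact_force"])
d=RW.inv().apply(p-[0.4962,-0.0621,0.0512]); print("pulled",d)
ps=imaging.read_camera("scene");pt=imaging.read_camera("top")
pickle.dump((ps,pt,o),open("p1.pkl","wb"))
# expected tip rigidly carried
rg=Rq([-0.2003,0.805,-0.557,0.042]); 
tip0=H+.1105*a+.0375*b
Trel=rg.inv().apply(tip0-np.array([0.4962,-0.0621,0.0512])); X=p+r.apply(Trel); print("exp tip",X)
for n,q in(("scene",ps),("top",pt)):
    print(n,proj(q,X)[0],[ (x["location"],round(x["score"],2)) for x in nets.spot_point(q,"otoscope_tip")[:1]])
save(ps,"pics/s10.png",(220,110,380,260),4,[proj(ps,X)[0]]);save(pt,"pics/t10.png",(240,150,360,300),4,[proj(pt,X)[0]])
E
```

```text
21.6667 [-0.413  0.372  0.742  2.177 -1.01   0.724 -0.146] [ 0.54899652 -0.05176681  0.11492747] [-0.2    0.805 -0.557  0.043]
27.134964960324748 [-0.31120295 -0.36515925 -2.21803769]
pulled [0.08339676 0.00059854 0.00024604]
exp tip [ 0.6361168  -0.04321002  0.22286839]
scene [265.28029507 157.0522932 ] []
top [278.56591242 184.86364084] [([277.9, 184.1], 0.74)]
```

View pics/s10.png

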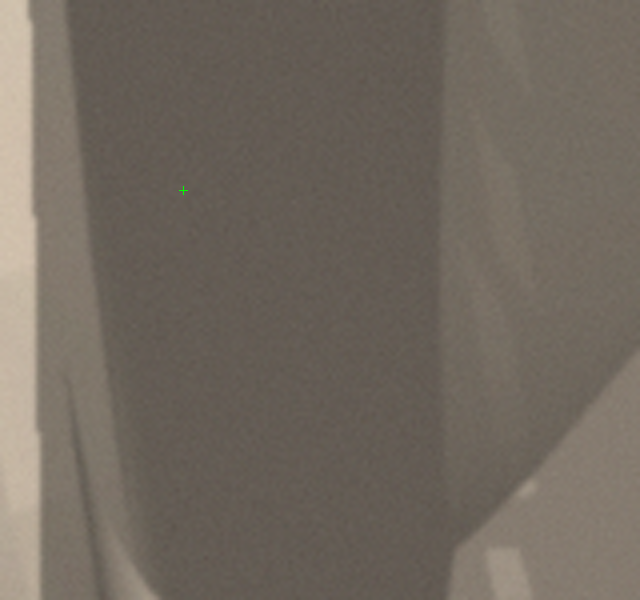

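View pics/t10.png

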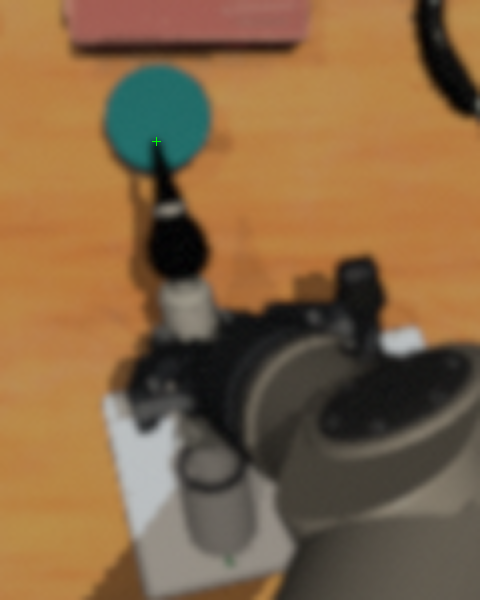

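```bash
cat > p8.py <<'E'
from p7 import *
lg=[eval(l) for l in open("qlog.txt")]
gi=[i for i,x in enumerate(lg) if abs(x[1][0]-.49623073)<1e-6][0]
pg=np.array(lg[gi][1]); rg=Rq(lg[gi][2])
def target(Hp,Rh):
    rt=Rh*RW.inv()*rg; return Hp+rt.apply(rg.inv().apply(pg-H)),rt
def handle(p,r):  # current handle pose from tool pose
    Rh=r*rg.inv()*RW; return p+r.apply(rg.inv().apply(H-pg)),Rh
E
python3 - <<'E'
from p8 import *
from station import bot
o=bot.get_obs(); p=o["eef_pos"]; r=Rq(o["tool_rot"]); 
pt,rt=target(HH-.06*s,RH); print(p,pt,np.degrees((r.inv()*rt).as_rotvec()), HH)
q=np.array(o["q"]); q,m,b_=seg(q,fk(q,v)[0]+pt-p,rt,10); print(m,np.round(q,2))
q,m,b_=seg(q,fk(q,v)[0]+.06*s,rt,5); print(m,np.round(q,2))
rows(p,r,pt,rt,11,1)
E
```

```text
[ 0.54644119 -0.0519708   0.11297832] [0.52799828 0.14107823 0.18835585] [-8.03373229 -0.58734561  3.08144778] [0.58144056 0.14118307 0.25283481]
0.25707699564115494 [-1.03  0.25  0.92  2.09 -0.6   0.8  -0.99]
0.3810536842722021 [-0.94  0.35  0.88  1.94 -0.66  0.89 -0.96]
1 -0.15 -0.05 -0.02 -0.18 -0.01 0.07; 1 -0.15 -0.05 -0.01 -0.19 -0.02 0.07; 1 -0.14 -0.05 -0.02 -0.18 -0.01 0.07; 1 -0.15 -0.05 -0.02 -0.18 -0.01 0.07; 1 -0.15 -0.05 -0.02 -0.18 -0.02 0.07; 1 -0.15 -0.05 -0.02 -0.19 -0.01 0.07; 1 -0.15 -0.05 -0.01 -0.18 -0.01 0.07; 1 -0.15 -0.04 -0.02 -0.18 -0.02 0.07; 1 -0.15 -0.05 -0.02 -0.18 -0.01 0.07; 1 -0.15 -0.04 -0.02 -0.19 -0.01 0.07; 1 -0.15 -0.04 -0.03 -0.18 -0.02 0.07
end [0.527636   0.1408789  0.18874716] 0.013928371707129746
```

Emit:
apply_moves --moves "1 -0.08 -0.06 -0.05 -0.1 0 0.03; 1 -0.15 -0.05 -0.02 -0.19 -0.02 0.07; 1 -0.14 -0.05 -0.02 -0.18 -0.01 0.07; 1 -0.15 -0.05 -0.02 -0.18 -0.01 0.07; 1 -0.15 -0.05 -0.02 -0.18 -0.02 0.07; 1 -0.15 -0.05 -0.02 -0.19 -0.01 0.07; 1 -0.15 -0.05 -0.01 -0.18 -0.01 0.07; 1 -0.15 -0.04 -0.02 -0.18 -0.02 0.07; 1 -0.15 -0.05 -0.02 -0.18 -0.01 0.07; 1 -0.15 -0.04 -0.02 -0.19 -0.01 0.07; 1 -0.12 -0.04 -0.02 -0.18 -0.02 0.07; 1 0 0 0 0 0 0"

```text
t: 22.87
eef_pos: [0.5319, 0.1326, 0.1916]
tool_rot: [-0.149, 0.803, -0.577, -0.005]
contact_force: [-0.3, -0.5, -1.0]
gripper_width: 0.32
```

```bash
python3 log.py
cat > chk.py <<'E'
from p8 import *
from station import bot,imaging,nets
import sys,pickle
k=sys.argv[1]
o=bot.get_obs(); p=o["eef_pos"]; r=Rq(o["tool_rot"]); print("w",o["gripper_width"]*85,"F",o["contact_force"],o["t"])
Hc,Rc=handle(p,r); T=Hc+Rc.apply([.1105,0,.0375]); F=Hc+Rc.apply([-.0895,0,0]); ax=Rc.apply([np.cos(np.radians(26)),0,np.sin(np.radians(26))])
Zc=np.cross(Xc,-lev); Lf=R.from_matrix(np.c_[Xc,np.cross(up,Xc),up])
print("tip in lens",Lf.inv().apply(T-Lc),"foot",Lf.inv().apply(F-Lc),"ang",np.degrees(np.arccos(ax@s)),"roll",np.degrees(np.arccos(abs(Rc.apply([0,1,0])@np.cross(up,Xc)))))
ps=imaging.read_camera("scene");pt=imaging.read_camera("top"); pickle.dump((ps,pt,o),open(f"p{k}.pkl","wb"))
out=[]
for n,q in(("scene",ps),("top",pt)):
    u=proj(q,np.array([T,Hc,F,Lc])); print(n,"pred tip",np.round(u[0],1),"foot",np.round(u[2],1),[ (x["location"],round(x["score"],2)) for x in nets.spot_point(q,"otoscope_tip")[:1]],"lens",[ (x["location"],round(x["score"],2)) for x in nets.spot_point(q,"camera_lens")[:1]])
    l,t=int(u[0][0])-50,max(0,int(u[0][1])-40); im=cv2.cvtColor(q["image"],cv2.COLOR_RGB2BGR)[t:t+90,l:l+65]
    im=cv2.resize(im,None,fx=6,fy=6,interpolation=cv2.INTER_CUBIC); im=(255*(im/255.)**.6).astype(np.uint8)
    for w,c in zip(u,((0,255,0),(255,0,0),(255,255,0),(0,0,255))): cv2.drawMarker(im,tuple(((w+.5-[l,t])*6).astype(int).tolist()),c,0,10,1)
    out.append(im); print("crop",l,t)
cv2.imwrite(f"pics/k{k}.png",np.hstack(out))
E
python3 chk.py 11
```

```text
22.8667 [-0.999  0.231  0.906  2.086 -0.586  0.796 -0.977] [0.53190572 0.13259372 0.19163344] [-0.149  0.803 -0.577 -0.005]
w 27.224634070684818 F [-0.27684445 -0.51832361 -0.99087233] 22.8667
tip in lens [0.09729957 0.00841568 0.00342908] foot [ 0.29309471  0.00951147 -0.05197231] ang 0.546769111216461 roll 0.37013092176481827
scene pred tip [171.9 142.3] foot [193.9 245.6] [] lens []
crop 121 102
top pred tip [189.9 181.1] foot [210.9 265.8] [] lens [([176.2, 137.5], 0.69)]
crop 139 141
```

View pics/k11.png

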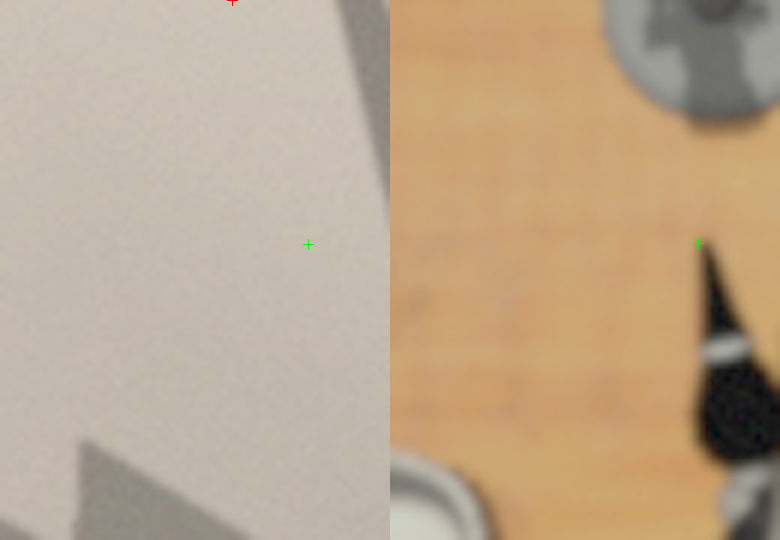

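Run:
```python
from p8 import *
from station import bot
o=bot.get_obs(); p=o["eef_pos"]; r=Rq(o["tool_rot"]); 
pt,rt=target(HH-.02*s+lev*.001,RH); print(p,pt,np.degrees((r.inv()*rt).as_rotvec()))
rows(p,r,pt,rt,5,1)
```

```text
[0.53175048 0.12766537 0.19066394] [0.56577337 0.14897403 0.19892461] [-0.3597884  -0.10121254  0.07742049]
1 -0.02 -0.07 0 -0.02 -0.01 0; 1 -0.01 -0.06 0.01 -0.02 -0 0.01; 1 -0.02 -0.07 0 -0.01 -0.01 0; 1 -0.02 -0.06 0.01 -0.02 -0 0.01; 1 -0.01 -0.07 0 -0.02 -0.01 -0
end [0.56583412 0.14843057 0.19921835] 0.0189648207446482
```

Run:
```python
from station import bot,imaging
import numpy as np
for i in range(3):
    o=bot.get_obs(); print(o["t"],np.round(o["q"],4),np.round(o["eef_pos"],4),np.round(o["joint_vel"],3)); 
    if i<2: imaging.read_camera("top")
```

```text
23.1667 [-0.9932  0.2307  0.9089  2.0886 -0.5858  0.7947 -0.974 ] [0.5318 0.1277 0.1907] [-0.002 -0.001 -0.002 -0.007 -0.     0.    -0.003]
23.2167 [-0.9933  0.2307  0.9088  2.0883 -0.5858  0.7947 -0.9742] [0.5319 0.1279 0.1908] [-0.004  0.001 -0.002 -0.005  0.     0.001 -0.004]
23.2667 [-0.9935  0.2306  0.9086  2.0881 -0.5858  0.7947 -0.9744] [0.532  0.1281 0.1909] [-0.004 -0.001 -0.003 -0.005 -0.001  0.    -0.002]
```

Emit:
apply_moves --moves "1 -0.02 -0.06 0 -0.02 0 0; 1 -0.02 -0.06 0 -0.02 0 0; 1 -0.02 -0.06 0.01 -0.02 0 0; 1 -0.02 -0.06 0 -0.02 0 0; 1 -0.01 -0.05 0.01 -0.01 0 0; 1 0 0 0 0 0 0; 1 0 0 0 0 0 0; 1 0 0 0 0 0 0"

```text
t: 23.93
eef_pos: [0.561, 0.1495, 0.1986]
tool_rot: [-0.146, 0.803, -0.578, -0.006]
contact_force: [0.2, 0.8, -1.0]
gripper_width: 0.314
```

```bash
python3 chk.py 12
```

```text
w 26.697319259792515 F [ 0.18960413  0.75774895 -0.96943801] 23.9333
tip in lens [ 0.06450799 -0.00283034  0.00103708] foot [ 0.26066471 -0.0021155  -0.05307652] ang 0.1936235061507785 roll 0.20219031589398714
scene pred tip [163.3 129.2] foot [184.7 230.9] [] lens [([323.2, 233.1], 0.7)]
crop 113 89
top pred tip [181.6 166.6] foot [203.  252.6] [([181.6, 166.8], 0.61)] lens [([175.9, 139.1], 0.96)]
crop 131 126
```

View pics/k12.png

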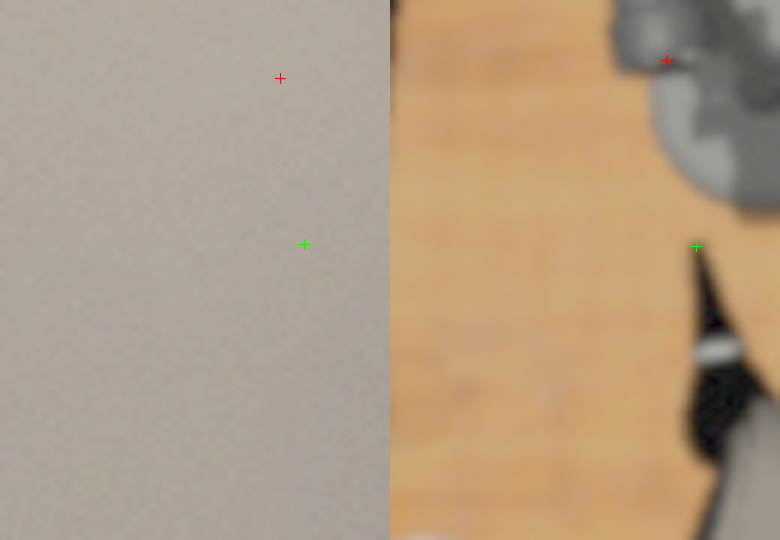

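Run:
```python
from p8 import *
from station import bot
o=bot.get_obs(); p=o["eef_pos"]; r=Rq(o["tool_rot"]); 
Hc,Rc=handle(p,r); T=Hc+Rc.apply([.1105,0,.0375]); Lf=R.from_matrix(np.c_[Xc,np.cross(up,Xc),up]); print(o["t"],p,Lf.inv().apply(T-Lc))
pt,rt=target(HH-.002*s+.0015*up,RH); print(pt-p,np.degrees((r.inv()*rt).as_rotvec()))
rows(p,r,pt,rt,4,1)
```

```text
24.2333 [0.56116482 0.14966874 0.1990054 ] [ 0.0642908  -0.00294473  0.00142295]
[0.02147722 0.00136085 0.00612185] [-0.03489752 -0.05446595  0.19242452]
1 0.01 -0.05 -0 -0 -0 0.01; 1 0.01 -0.04 -0.01 -0 -0.01 0.01; 1 0.01 -0.05 -0 -0.01 -0 0.02; 1 0.01 -0.04 -0.01 0 -0 0.01
end [0.58246574 0.15083677 0.20535159] 0.0170984513533913
```

Emit:
apply_moves --moves "1 0.01 -0.05 0 0 0 0.01; 1 0.01 -0.04 -0.01 0 0 0.01; 1 0.01 -0.05 0 0 0 0.01; 1 0 -0.03 -0.01 0 0 0.01; 1 0 0 0 0 0 0; 1 0 0 0 0 0 0; 1 0 0 0 0 0 0; 1 0 0 0 0 0 0"

```text
t: 24.9
eef_pos: [0.5808, 0.1517, 0.2051]
tool_rot: [-0.146, 0.802, -0.58, -0.006]
contact_force: [0.2, -0.8, -2.0]
gripper_width: 0.317
```

```bash
python3 chk.py 13
```

```text
w 26.96841255554683 F [ 0.1692482  -0.78687584 -2.02274291] 24.9
tip in lens [ 0.04366227 -0.00108679  0.00194838] foot [ 0.23983799 -0.0009065  -0.0521007 ] ang 0.04352599258431964 roll 0.06840586671186692
scene pred tip [162.3 119.7] foot [183.2 220.4] [([325.1, 232.5], 0.56)] lens []
crop 112 79
top pred tip [180.3 156.5] foot [201.6 243.5] [([178.4, 157.1], 0.84)] lens [([176.3, 136.8], 0.81)]
crop 130 116
```

View pics/k13.png

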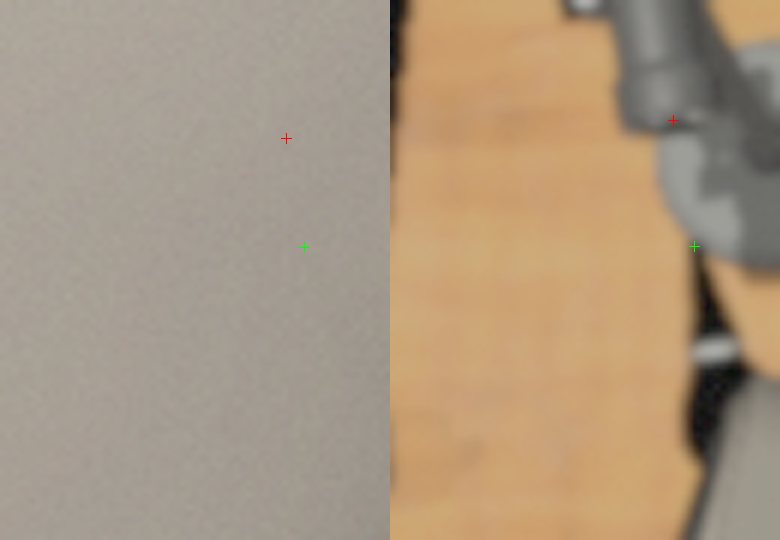

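Run:
```python
from p8 import *
from station import bot,imaging,nets
import pickle
pt=imaging.read_camera("top"); save(pt,"pics/end.png",None,1.5)
for k,ref in (("ophthalmoscope_handle",(328,245)),("specula_tub_center",(278,182))):
    print(k,ref,[(x["location"],round(x["score"],2)) for x in nets.spot_point(pt,k)[:1]])
o=bot.get_obs(); p=o["eef_pos"]; r=Rq(o["tool_rot"]); Hc,Rc=handle(p,r); T=Hc+Rc.apply([.1105,0,.0375]); Lf=R.from_matrix(np.c_[Xc,np.cross(up,Xc),up]); print(o["t"],p,Lf.inv().apply(T-Lc),np.round(o["joint_vel"],3),o["contact_force"])
```

```text
ophthalmoscope_handle (328, 245) [([327.2, 246.3], 0.79)]
specula_tub_center (278, 182) [([277.9, 181.0], 0.77)]
25.35 [0.581104   0.15175004 0.20529311] [ 0.04334231 -0.00113121  0.00214788] [ 0.001  0.    -0.001  0.    -0.    -0.001  0.001] [-0.6782612   0.29998548 -1.76015414]
```

View pics/end.png

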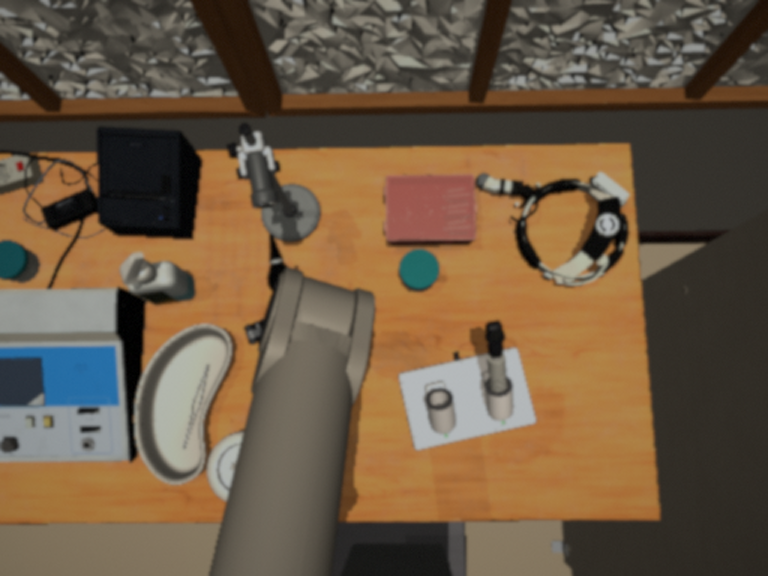

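```bash
python3 -c "
from station import bot
print(bot.hand_in())"
```

```text
the job is handed in; nothing more can be done
None
```

I drew the otoscope from the left well and handed it in at t ≈ 25.4 s of the allowed 38 s. It was held still in front of the inspection camera, and no verdict was reported.

**Last checks**
- By the measured arm pose and the grip, the tip was 43 mm in front of my estimate of the lens. It was 1 mm off sideways and 2 mm high on purpose, to split two lens estimates.
- Speculum angle and roll both came out under 0.1° from my estimated line of sight. The camera tilt I measured was about 15°, good to 3°.
- The top picture agreed with the tip position to within about 2 px (4 mm).
- Joint speeds were practically zero and the jaws were stopped on the handle at about 27 mm.
- In the top picture the ophthalmoscope and the tub were still in place, within about 1.5 px.

**What disagreed or went wrong**
- **Fingertip offset:** the first grasp closed on nothing. Touching the table showed the real fingertips about 33 mm short of the reported TCP, so I corrected for that. That touch reached about 56 N at the fingertips.
- **Approach:** a second approach ran into joint limits, and I re-planned it.
- **Height:** the arm hid the scene camera's view at the end, so the final height rests on the arm readings and the first pictures.
- **Lens position:** my fit and the network differed by about 6 mm in distance and 3 mm in height. Both readings put the tip within tolerance.

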